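# Load take-up reels on a spindle stand and lock them with hairpin clips

## Robot

A 6-joint arm with a two-finger parallel gripper is mounted at the origin on the work surface. World frame = base frame: x ahead of the robot, y to its left, z up, the work surface at z = 0. Lengths are in m, angles in rad, forces in N, time in s.
With the tool pointing down it reaches from about 0.25 to 0.775 m from the base axis. Payload 4 kg.
Tool frame: the origin (TCP) lies midway between the tips of the shut fingers; the grasp point (between the pads) lies ctrl.pinch_z behind it (ctrl.pinch_z is the distance from the TCP to the grasp point, in m); z points along the fingers, y is the line along which they close (so a half turn about z gives the same grasp; the last joint's range is limited). The gripper opens to 85 mm and grips with 20 to 120 N. Pads are 22 mm wide; open, the fingers measure 114 mm over their backs; the gripper's body (76 mm by 85 mm) begins 54 mm behind the grasp point. The pads swing forward as they close: fully open they stand 13 mm farther back than shut.
Start: joints at [-1.4, 0.087, 1.371, -0, 1.684, -0.103], TCP at [0.149, -0.53, 0.231] pointing down, gripper open.
Joint ranges: [-3.1, 3.1], [-0.76, 2.03], [0.27, 2.55], [-1.08, 4.22], [0.17, 2.65], [-2.57, 2.57]. Speed limits (rad/s): [2.79, 2.79, 3.14, 3.14, 3.14, 3.14].

## Interface

Orientations are given as a unit quaternion [w, x, y, z].
In Python, from bench import ctrl gives the robot as it stands.
- The arm moves only by the shell command python3 -m jog 'ROWS'. ROWS is JSON, a list of rows, each an object of numbers: "tx", "ty", "tz": the shift along the tool's x, y, z in mm; "wx", "wy", "wz": the turn, a rotation vector about the tool's x, y, z in degrees; "hand": the finger opening in mm, from 0 to 85.4. In form: [{"tx": .., "ty": .., "tz": .., "wx": .., "wy": .., "wz": .., "hand": ..}, ...]. A call has exactly 5 rows; each row shifts and turns the commanded pose from where the row before left it, along the tool's axes as they then stand; what a row does not reach is not made up. A row lasts 1/12 s, in which the tool goes at most 41.7 mm and 7.16 degrees, less where a joint would pass 70% of its speed; a pose out of reach is approached as far as the arm can. A call with a gripper value outside its range is refused whole. The fingers move at their own pace and stop on an object; the grip force is fixed at half the most. Time passes only in rows, so rows that do not move let the fingers close, or fill a call up. It gives the time, the measured TCP pose, the force, the opening and the grip force at its end, in the units of the state.
- ctrl.get_state(): the state, without advancing time (a new reading comes with each control period).
- ctrl.snapshot(name): name is "scene" or "top" or "wrist"; returns the picture (480x640x3 uint8, red, green, blue); there is no depth.
- ctrl.calibration(name): a dict with "fx", "fy", "cx", "cy" (pixels), "world_to_cam" (4x4, takes a point from world to camera coordinates). Camera axes: x right, y up, looking along -z (the intrinsics and any distortion apply to the point x, -y, -z); pixel columns grow to the right and rows downward; lengths in m; the calibration is good to about 2 mm. The wrist camera is an equidistant fisheye: a pixel r from the principal point sees the ray r / f radians off the axis. A picture is of the moment at which its call begins: read the wrist's pose just before it. calibration takes no time and is no camera call; for the wrist camera it gives the pose at the moment of the call.
- ctrl.hand_in(): hands the job in; it is judged then, once.
Trained networks look in the newest picture that a camera, given by its name, has taken for a name from the list of things; names that differ only in an ending like _2 or _b are one class to them, and where a whole thing is asked for, a point or a joint stands for the part that bears it (a point fixed in the world has none). Each returns a list of dicts, best first, with "conf" (0 to 1); they miss things now and then, are a little off and sometimes report something else, mostly with a low value. They report only what shows in the picture. A call takes as long as a camera call. They do not tell look-alikes from the thing itself.
- ctrl.spot_in(name, camera): "pixel" ([row, column] in pixels, amid what is visible of it).
The state is a dict: "time": time; "joint_pos": joint angles; "qvel": joint speeds; "tau": joint torques, N m; "position": TCP position; "ee_rot": TCP orientation; "wrist_force": force on the tool from outside, world axes, zero at the start; "ft_torque": the same for the moment, N m; "grip_width": finger opening in m; "grip_force": force on a finger pad.
Only numpy, scipy, OpenCV 4.12 (cv2) and the standard library are available. Lean on these libraries where they do the work, as an engineer would, in place of code of your own. Each camera call takes 0.05 s, during which the arm holds its last target. There are 200 camera calls.

## Task

Swing the bench lamp to the left, well clear of the spindle stand (a good quarter-turn). With it out of the way, slide every empty reel lying on the bench down onto a spindle of its own until it sits on the collar, and lock each loaded spindle by pushing a hairpin clip through its cross-hole from the side until the clip's sprung leg has snapped past and its loop hugs the shank. When all the reels are locked, swing the lamp back over the middle spindle for inspection, and do not knock over the bottle.

Things in the scene. Friction and masses are not known exactly. Their poses are not given: they have to be found in the camera images.
- reel1_mid (a point): Centre of reel 1: a plain grey plastic reel standing on end, 56 mm outside diameter, 36 mm high (flanges 4 mm, shallow groove between, graspable across its whole height), through bore 22 mm, 90 g; z along its bore, 18 mm from each end. All reels are alike; two or three are present (absent ones read None).
- reel2_mid (a point): Centre of reel 2: a plain grey plastic reel standing on end, 56 mm outside diameter, 36 mm high (flanges 4 mm, shallow groove between, graspable across its whole height), through bore 22 mm, 90 g; z along its bore, 18 mm from each end. All reels are alike; two or three are present (absent ones read None).
- reel3_mid (a point): Centre of reel 3: a plain grey plastic reel standing on end, 56 mm outside diameter, 36 mm high (flanges 4 mm, shallow groove between, graspable across its whole height), through bore 22 mm, 90 g; z along its bore, 18 mm from each end. All reels are alike; two or three are present (absent ones read None).
- clip1_grip (a point): Hairpin clip 1 (three, all alike, 42 g): centre of its black finger grip, an upright block 38 mm long (x), 22 wide (y), 26 high (z), standing on its underside. Two legs of 5 mm steel wire run from it in +x, 9 mm below this point: a stiff straight one on y = 0, tip at x = +98 mm, and on the +y side a waved, sprung one, tip at x = 90 mm, y = 15 mm.
- clip1_seat (a point): Point of clip 1's straight leg, 56 mm in +x from clip1_grip and 9 mm below it, same axes. It lies in the middle of the cross-hole, on the spindle's axis, when the clip is fully home, the loop of the sprung leg hugging the shank. Pushing it on along +x takes about 5 N while the sprung leg rides over the shank, then it snaps home.
- clip2_grip (a point): Hairpin clip 2 (three, all alike, 42 g): centre of its black finger grip, an upright block 38 mm long (x), 22 wide (y), 26 high (z), standing on its underside. Two legs of 5 mm steel wire run from it in +x, 9 mm below this point: a stiff straight one on y = 0, tip at x = +98 mm, and on the +y side a waved, sprung one, tip at x = 90 mm, y = 15 mm.
- clip2_seat (a point): Point of clip 2's straight leg, 56 mm in +x from clip2_grip and 9 mm below it, same axes. It lies in the middle of the cross-hole, on the spindle's axis, when the clip is fully home, the loop of the sprung leg hugging the shank. Pushing it on along +x takes about 5 N while the sprung leg rides over the shank, then it snaps home.
- clip3_grip (a point): Hairpin clip 3 (three, all alike, 42 g): centre of its black finger grip, an upright block 38 mm long (x), 22 wide (y), 26 high (z), standing on its underside. Two legs of 5 mm steel wire run from it in +x, 9 mm below this point: a stiff straight one on y = 0, tip at x = +98 mm, and on the +y side a waved, sprung one, tip at x = 90 mm, y = 15 mm.
- clip3_seat (a point): Point of clip 3's straight leg, 56 mm in +x from clip3_grip and 9 mm below it, same axes. It lies in the middle of the cross-hole, on the spindle's axis, when the clip is fully home, the loop of the sprung leg hugging the shank. Pushing it on along +x takes about 5 N while the sprung leg rides over the shank, then it snaps home.
- hole1 (a point): Middle of the cross-hole of the right-hand (stand -y) spindle of the fixed stand, on its upright axis; x runs along the hole, away from the robot, y along the row (pitch 105 mm). Spindle 18 mm diameter, its tapered top 15 mm above this point; the through hole is 7.6 mm wide, 7 high, mouths countersunk. Reels sit on a collar 46 mm below this point (20 above the bench), their centre then 28 mm below this point.
- hole2 (a point): Middle of the cross-hole of the middle spindle of the fixed stand, on its upright axis; x runs along the hole, away from the robot, y along the row (pitch 105 mm). Spindle 18 mm diameter, its tapered top 15 mm above this point; the through hole is 7.6 mm wide, 7 high, mouths countersunk. Reels sit on a collar 46 mm below this point (20 above the bench), their centre then 28 mm below this point.
- hole3 (a point): Middle of the cross-hole of the left-hand (stand +y) spindle of the fixed stand, on its upright axis; x runs along the hole, away from the robot, y along the row (pitch 105 mm). Spindle 18 mm diameter, its tapered top 15 mm above this point; the through hole is 7.6 mm wide, 7 high, mouths countersunk. Reels sit on a collar 46 mm below this point (20 above the bench), their centre then 28 mm below this point.
- lamp (a joint): Lamp arm angle about its upright hinge, rad: 0 = lamp head centred over the middle spindle, growing as the arm swings clockwise seen from above, to the robot's left (towards the robot, then +y); stops at -0.45 and 1.75. Stays where it is left; about 1 to 2 N at the knob moves it.
- lamp_knob (a point): Middle of the black upright round knob (18 mm diameter, 40 mm high, this point 22 mm above the head's top) on top of the lamp head (92 mm diameter disc, underside 220 mm above the bench); the knob is 219 mm from the hinge axis. This point is 263 mm above the bench.
- lamp_hinge (a point): Point on the lamp's upright hinge axis at the height of lamp_knob; a 18 mm white post stands below it, at the far left corner of the stand.
- bottle: White plastic bottle, 56 mm diameter, 120 mm high, standing near the robot on the left; origin under its centre. Must not be knocked over.
There are look-alikes about, which are no part of the job. What is shaped like the part that bears clip3_grip but orange is not meant.

How it is judged:
On the way, in this order (a step that is already met when the one before it is completed fails the run):
1. the lamp is swung well clear of the stand (past 0.9 rad) (value of joint lamp above 0.9 rad), for 0.2 s.
2. with the lamp still clear, every reel is on a spindle and locked by a clip (((horizontal distance between reel1_mid and hole1 below 0.006 m and z of reel1_mid in the frame of hole1 between -0.032 and -0.024 m and ((distance between clip1_seat and hole1 below 0.006 m and angle between the x axis of clip1_seat and the x axis of hole1, either way round below 0.5 rad) or (distance between clip2_seat and hole1 below 0.006 m and angle between the x axis of clip2_seat and the x axis of hole1, either way round below 0.5 rad) or (distance between clip3_seat and hole1 below 0.006 m and angle between the x axis of clip3_seat and the x axis of hole1, either way round below 0.5 rad))) or (horizontal distance between reel1_mid and hole2 below 0.006 m and z of reel1_mid in the frame of hole2 between -0.032 and -0.024 m and ((distance between clip1_seat and hole2 below 0.006 m and angle between the x axis of clip1_seat and the x axis of hole2, either way round below 0.5 rad) or (distance between clip2_seat and hole2 below 0.006 m and angle between the x axis of clip2_seat and the x axis of hole2, either way round below 0.5 rad) or (distance between clip3_seat and hole2 below 0.006 m and angle between the x axis of clip3_seat and the x axis of hole2, either way round below 0.5 rad))) or (horizontal distance between reel1_mid and hole3 below 0.006 m and z of reel1_mid in the frame of hole3 between -0.032 and -0.024 m and ((distance between clip1_seat and hole3 below 0.006 m and angle between the x axis of clip1_seat and the x axis of hole3, either way round below 0.5 rad) or (distance between clip2_seat and hole3 below 0.006 m and angle between the x axis of clip2_seat and the x axis of hole3, either way round below 0.5 rad) or (distance between clip3_seat and hole3 below 0.006 m and angle between the x axis of clip3_seat and the x axis of hole3, either way round below 0.5 rad)))) and ((horizontal distance between reel2_mid and hole1 below 0.006 m and z of reel2_mid in the frame of hole1 between -0.032 and -0.024 m and ((distance between clip1_seat and hole1 below 0.006 m and angle between the x axis of clip1_seat and the x axis of hole1, either way round below 0.5 rad) or (distance between clip2_seat and hole1 below 0.006 m and angle between the x axis of clip2_seat and the x axis of hole1, either way round below 0.5 rad) or (distance between clip3_seat and hole1 below 0.006 m and angle between the x axis of clip3_seat and the x axis of hole1, either way round below 0.5 rad))) or (horizontal distance between reel2_mid and hole2 below 0.006 m and z of reel2_mid in the frame of hole2 between -0.032 and -0.024 m and ((distance between clip1_seat and hole2 below 0.006 m and angle between the x axis of clip1_seat and the x axis of hole2, either way round below 0.5 rad) or (distance between clip2_seat and hole2 below 0.006 m and angle between the x axis of clip2_seat and the x axis of hole2, either way round below 0.5 rad) or (distance between clip3_seat and hole2 below 0.006 m and angle between the x axis of clip3_seat and the x axis of hole2, either way round below 0.5 rad))) or (horizontal distance between reel2_mid and hole3 below 0.006 m and z of reel2_mid in the frame of hole3 between -0.032 and -0.024 m and ((distance between clip1_seat and hole3 below 0.006 m and angle between the x axis of clip1_seat and the x axis of hole3, either way round below 0.5 rad) or (distance between clip2_seat and hole3 below 0.006 m and angle between the x axis of clip2_seat and the x axis of hole3, either way round below 0.5 rad) or (distance between clip3_seat and hole3 below 0.006 m and angle between the x axis of clip3_seat and the x axis of hole3, either way round below 0.5 rad)))) and ((horizontal distance between reel3_mid and hole1 below 0.006 m and z of reel3_mid in the frame of hole1 between -0.032 and -0.024 m and ((distance between clip1_seat and hole1 below 0.006 m and angle between the x axis of clip1_seat and the x axis of hole1, either way round below 0.5 rad) or (distance between clip2_seat and hole1 below 0.006 m and angle between the x axis of clip2_seat and the x axis of hole1, either way round below 0.5 rad) or (distance between clip3_seat and hole1 below 0.006 m and angle between the x axis of clip3_seat and the x axis of hole1, either way round below 0.5 rad))) or (horizontal distance between reel3_mid and hole2 below 0.006 m and z of reel3_mid in the frame of hole2 between -0.032 and -0.024 m and ((distance between clip1_seat and hole2 below 0.006 m and angle between the x axis of clip1_seat and the x axis of hole2, either way round below 0.5 rad) or (distance between clip2_seat and hole2 below 0.006 m and angle between the x axis of clip2_seat and the x axis of hole2, either way round below 0.5 rad) or (distance between clip3_seat and hole2 below 0.006 m and angle between the x axis of clip3_seat and the x axis of hole2, either way round below 0.5 rad))) or (horizontal distance between reel3_mid and hole3 below 0.006 m and z of reel3_mid in the frame of hole3 between -0.032 and -0.024 m and ((distance between clip1_seat and hole3 below 0.006 m and angle between the x axis of clip1_seat and the x axis of hole3, either way round below 0.5 rad) or (distance between clip2_seat and hole3 below 0.006 m and angle between the x axis of clip2_seat and the x axis of hole3, either way round below 0.5 rad) or (distance between clip3_seat and hole3 below 0.006 m and angle between the x axis of clip3_seat and the x axis of hole3, either way round below 0.5 rad)))) and value of joint lamp above 0.6 rad), for 0.2 s.
At the end, for the whole second after the job is handed in: Every reel present is on a spindle (centred within 6 mm, height within 4 mm of seated), a clip is through that spindle's hole with its seat point within 6 mm of the hole's middle and its legs within 0.5 rad of the hole's direction, and the lamp is over the middle spindle within 0.15 rad, at rest (((horizontal distance between reel1_mid and hole1 below 0.006 m and z of reel1_mid in the frame of hole1 between -0.032 and -0.024 m and ((distance between clip1_seat and hole1 below 0.006 m and angle between the x axis of clip1_seat and the x axis of hole1, either way round below 0.5 rad) or (distance between clip2_seat and hole1 below 0.006 m and angle between the x axis of clip2_seat and the x axis of hole1, either way round below 0.5 rad) or (distance between clip3_seat and hole1 below 0.006 m and angle between the x axis of clip3_seat and the x axis of hole1, either way round below 0.5 rad))) or (horizontal distance between reel1_mid and hole2 below 0.006 m and z of reel1_mid in the frame of hole2 between -0.032 and -0.024 m and ((distance between clip1_seat and hole2 below 0.006 m and angle between the x axis of clip1_seat and the x axis of hole2, either way round below 0.5 rad) or (distance between clip2_seat and hole2 below 0.006 m and angle between the x axis of clip2_seat and the x axis of hole2, either way round below 0.5 rad) or (distance between clip3_seat and hole2 below 0.006 m and angle between the x axis of clip3_seat and the x axis of hole2, either way round below 0.5 rad))) or (horizontal distance between reel1_mid and hole3 below 0.006 m and z of reel1_mid in the frame of hole3 between -0.032 and -0.024 m and ((distance between clip1_seat and hole3 below 0.006 m and angle between the x axis of clip1_seat and the x axis of hole3, either way round below 0.5 rad) or (distance between clip2_seat and hole3 below 0.006 m and angle between the x axis of clip2_seat and the x axis of hole3, either way round below 0.5 rad) or (distance between clip3_seat and hole3 below 0.006 m and angle between the x axis of clip3_seat and the x axis of hole3, either way round below 0.5 rad)))) and ((horizontal distance between reel2_mid and hole1 below 0.006 m and z of reel2_mid in the frame of hole1 between -0.032 and -0.024 m and ((distance between clip1_seat and hole1 below 0.006 m and angle between the x axis of clip1_seat and the x axis of hole1, either way round below 0.5 rad) or (distance between clip2_seat and hole1 below 0.006 m and angle between the x axis of clip2_seat and the x axis of hole1, either way round below 0.5 rad) or (distance between clip3_seat and hole1 below 0.006 m and angle between the x axis of clip3_seat and the x axis of hole1, either way round below 0.5 rad))) or (horizontal distance between reel2_mid and hole2 below 0.006 m and z of reel2_mid in the frame of hole2 between -0.032 and -0.024 m and ((distance between clip1_seat and hole2 below 0.006 m and angle between the x axis of clip1_seat and the x axis of hole2, either way round below 0.5 rad) or (distance between clip2_seat and hole2 below 0.006 m and angle between the x axis of clip2_seat and the x axis of hole2, either way round below 0.5 rad) or (distance between clip3_seat and hole2 below 0.006 m and angle between the x axis of clip3_seat and the x axis of hole2, either way round below 0.5 rad))) or (horizontal distance between reel2_mid and hole3 below 0.006 m and z of reel2_mid in the frame of hole3 between -0.032 and -0.024 m and ((distance between clip1_seat and hole3 below 0.006 m and angle between the x axis of clip1_seat and the x axis of hole3, either way round below 0.5 rad) or (distance between clip2_seat and hole3 below 0.006 m and angle between the x axis of clip2_seat and the x axis of hole3, either way round below 0.5 rad) or (distance between clip3_seat and hole3 below 0.006 m and angle between the x axis of clip3_seat and the x axis of hole3, either way round below 0.5 rad)))) and ((horizontal distance between reel3_mid and hole1 below 0.006 m and z of reel3_mid in the frame of hole1 between -0.032 and -0.024 m and ((distance between clip1_seat and hole1 below 0.006 m and angle between the x axis of clip1_seat and the x axis of hole1, either way round below 0.5 rad) or (distance between clip2_seat and hole1 below 0.006 m and angle between the x axis of clip2_seat and the x axis of hole1, either way round below 0.5 rad) or (distance between clip3_seat and hole1 below 0.006 m and angle between the x axis of clip3_seat and the x axis of hole1, either way round below 0.5 rad))) or (horizontal distance between reel3_mid and hole2 below 0.006 m and z of reel3_mid in the frame of hole2 between -0.032 and -0.024 m and ((distance between clip1_seat and hole2 below 0.006 m and angle between the x axis of clip1_seat and the x axis of hole2, either way round below 0.5 rad) or (distance between clip2_seat and hole2 below 0.006 m and angle between the x axis of clip2_seat and the x axis of hole2, either way round below 0.5 rad) or (distance between clip3_seat and hole2 below 0.006 m and angle between the x axis of clip3_seat and the x axis of hole2, either way round below 0.5 rad))) or (horizontal distance between reel3_mid and hole3 below 0.006 m and z of reel3_mid in the frame of hole3 between -0.032 and -0.024 m and ((distance between clip1_seat and hole3 below 0.006 m and angle between the x axis of clip1_seat and the x axis of hole3, either way round below 0.5 rad) or (distance between clip2_seat and hole3 below 0.006 m and angle between the x axis of clip2_seat and the x axis of hole3, either way round below 0.5 rad) or (distance between clip3_seat and hole3 below 0.006 m and angle between the x axis of clip3_seat and the x axis of hole3, either way round below 0.5 rad)))) and value of joint lamp between -0.15 and 0.15 rad and velocity of joint lamp between -0.05 and 0.05 rad/s); the robot touches nothing.
It fails at once if the bottle is knocked over (angle between bottle's own z axis and vertical above 0.7 rad).
Of reel1, reel2, reel3 only 2 to 3 are there at a start; the rules pass over those that are not, and their reading is None.
At some moment in a run one of reel1, reel2, reel3, clip1, clip2, clip3 may be knocked a few centimetres aside while the robot is not near it.
It also fails if it takes over 210 s, if anything falls off the work surface, if the arm or the gripper's body presses on something with over 40 N, if the wrist force passes 120 N, or if a joint passes its speed limit or range.

## Working session

There is one attempt and no reset: what is moved stays moved. The work goes in short steps, Python scripts to look and compute and a shell command to move; the robot and the scene stay as the last step left them, time stands still between calls to the robot, and variables do not carry over. Pictures are saved under pics/ and viewed, at most 14 in all, crops included, and the job is handed in when it is done.

```bash
ls; mkdir -p pics; python3 - <<'E'
from bench import ctrl
import cv2, numpy as np
s=ctrl.get_state(); print({k:np.round(v,3).tolist() for k,v in s.items()}, ctrl.pinch_z)
for c in ("scene","top"):
    im=ctrl.snapshot(c); cv2.imwrite(f"pics/{c}0.png",im[:,:,::-1])
    k=ctrl.calibration(c); print(c,{a:np.round(b,4).tolist() for a,b in k.items()})
    for n in ("reel1_mid","clip1_grip","lamp_knob","bottle","hole1","lamp_hinge"):
        try: print(n,[(np.round(d["pixel"]).tolist(),round(d["conf"],2)) for d in ctrl.spot_in(n,c)])
        except Exception as e: print(n,e)
E
```

```text
pics
{'time': 0.0, 'joint_pos': [-1.4, 0.088, 1.372, 0.0, 1.684, -0.103], 'qvel': [0.0, 0.0, 0.001, -0.001, 0.0, 0.001], 'tau': [-0.0, -35.187, -31.327, -0.0, 0.011, 0.0], 'position': [0.149, -0.529, 0.23], 'ee_rot': [-0.001, 0.991, 0.136, -0.0], 'wrist_force': [-1.461, 0.408, 0.836], 'ft_torque': [0.021, -0.003, 0.053], 'grip_force': 0.0, 'grip_width': 0.085} 0.0187
scene {'fx': 457.2634, 'fy': 457.2634, 'cx': 315.4808, 'cy': 242.1358, 'world_to_cam': [[0.8409, 0.5411, 0.0055, -0.4328], [-0.3541, 0.5426, 0.7617, 0.0808], [0.4092, -0.6425, 0.6479, -1.377], [0.0, 0.0, 0.0, 1.0]]}
reel1_mid [([348.0, 226.0], 0.58)]
clip1_grip [([276.0, 287.0], 0.72)]
lamp_knob [([190.0, 407.0], 0.64)]
bottle [([196.0, 339.0], 0.72)]
hole1 [([231.0, 394.0], 0.58)]
lamp_hinge [([189.0, 408.0], 0.63)]
top {'fx': 433.9769, 'fy': 433.9769, 'cx': 316.3371, 'cy': 238.5684, 'world_to_cam': [[0.0203, -0.9997, -0.0118, -0.0287], [0.9887, 0.0183, 0.1487, -0.5228], [-0.1484, -0.0147, 0.9888, -1.084], [0.0, 0.0, 0.0, 1.0]]}
reel1_mid [([265.0, 418.0], 0.58)]
clip1_grip [([271.0, 317.0], 0.48)]
lamp_knob [([156.0, 233.0], 0.68)]
bottle [([281.0, 192.0], 0.96), ([210.0, 418.0], 0.4)]
hole1 [([194.0, 233.0], 0.7)]
lamp_hinge [([158.0, 230.0], 0.56)]
```

View pics/top0.png

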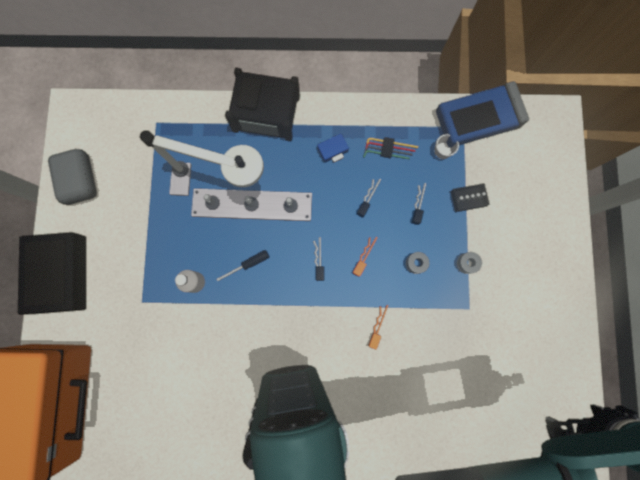

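View pics/scene0.png

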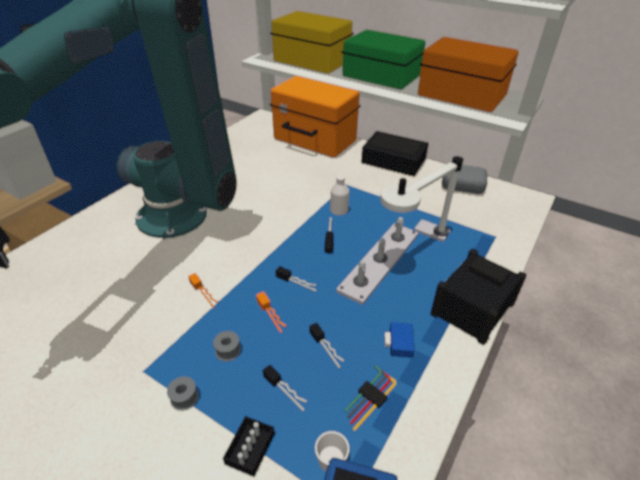

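```bash
cat > h.py <<'E'
from bench import ctrl
import cv2, numpy as np
from scipy.spatial.transform import Rotation as R
from scipy.optimize import least_squares
def ray(c,px,k=None):
    """pixel [row,col] -> camera origin, unit world direction"""
    k=k or ctrl.calibration(c); u=(px[1]-k["cx"])/k["fx"]; v=(px[0]-k["cy"])/k["fy"]
    if c=="wrist":
        r=np.hypot(u,v)+1e-12; s=np.sin(r)/r; d=np.array([u*s,-v*s,-np.cos(r)])
    else: d=np.array([u,-v,-1.])
    T=np.array(k["world_to_cam"]); return -T[:3,:3].T@T[:3,3], T[:3,:3].T@(d/np.linalg.norm(d))
def at_z(c,px,z,k=None):
    o,d=ray(c,px,k); return o+d*(z-o[2])/d[2]
def tri(rays):
    A=sum(np.eye(3)-np.outer(d,d) for o,d in rays); b=sum((np.eye(3)-np.outer(d,d))@o for o,d in rays)
    return np.linalg.solve(A,b)
def proj(c,P,k=None):
    k=k or ctrl.calibration(c); T=np.array(k["world_to_cam"]); p=T[:3,:3]@np.asarray(P)+T[:3,3]; x,y,z=p[0],-p[1],-p[2]
    if c=="wrist":
        r=np.hypot(x,y)+1e-12; t=np.arctan2(r,z); x,y,z=x/r*t,y/r*t,1
    return np.array([k["cy"]+k["fy"]*y/z,k["cx"]+k["fx"]*x/z])
def pose():
    s=ctrl.get_state(); q=s["ee_rot"]; return np.array(s["position"]),R.from_quat([q[1],q[2],q[3],q[0]])
def to(P,yaw=None):
    """tool-axis shift (mm) and wz (deg) to TCP at P, tool y at yaw deg from world y (mod 180)"""
    p,r=pose(); d=r.inv().apply((np.asarray(P)-p)*1000); m=r.as_matrix()
    print("at",np.round(p,4),"tilt",np.round(np.degrees(np.arccos(-m[2,2])),2),"yaw",round(yw(m),1),"shift",np.round(d,1),"rows",round(np.linalg.norm(d)/41.7,1),end=" ")
    if yaw is not None:
        e=-((yaw-yw(m)+90)%180-90); print("wz",round(e,1),"j6",round(ctrl.get_state()["joint_pos"][5],2),end="")
    print()
def yw(m): return np.degrees(np.arctan2(-m[0,1],m[1,1]))   # direction of tool y relative to world y
E
python3 - <<'E'
from h import *
f=np.round
print("knob",f(tri([ray("top",(160,239)),ray("scene",(186,402))]),3))
print("knob@z",f(at_z("top",(160,239),.263),3),f(at_z("scene",(186,402),.263),3))
print("hingetop",f(at_z("top",(136,146),.263),3),f(at_z("scene",(160,458),.263),3))
for n,a,b in (("s1",(204,291),(268,363)),("s2",(202,252),(243,381)),("s3",(200,212),(221,399))): print(n,f(tri([ray("top",a),ray("scene",b)]),3),f(at_z("top",a,.081),3))
for n,a,b in (("rA",(262,417),(344,226)),("rB",(262,470),(391,182))): print(n,f(at_z("top",a,.03),3),f(at_z("scene",b,.02),3))
for n,a,b in (("cA",(273,320),(273,283)),("cB",(209,363),(331,317)),("cC",(217,417),(375,271))): print(n,f(at_z("top",a,.02),3),f(at_z("scene",b,.02),3))
print("bottle",f(at_z("top",(281,187),.1),3))
to([.149,-.53,.3],0); print(f(ctrl.calibration("wrist")["fx"]))
E
```

```text
knob [0.654 0.145 0.262]
knob@z [0.656 0.146 0.263] [0.654 0.142 0.263]
hingetop [0.706 0.349 0.263] [0.72  0.322 0.263]
s1 [0.614 0.051 0.058] [0.604 0.046 0.081]
s2 [0.614 0.15  0.068] [0.607 0.145 0.081]
s3 [0.616 0.251 0.075] [0.611 0.247 0.081]
rA [ 0.468 -0.279  0.03 ] [ 0.465 -0.282  0.02 ]
rB [ 0.471 -0.416  0.03 ] [ 0.467 -0.415  0.02 ]
cA [ 0.436 -0.03   0.02 ] [ 0.439 -0.035  0.02 ]
cB [ 0.608 -0.141  0.02 ] [ 0.611 -0.144  0.02 ]
cC [ 0.589 -0.283  0.02 ] [ 0.593 -0.29   0.02 ]
bottle [0.405 0.291 0.1  ]
at [ 0.1487 -0.5295  0.2314] tilt 0.01 yaw -164.3 shift [  0.1   0.5 -68.6] rows 1.6 wz 15.7 j6 -0.1
372.0
```

```bash
python3 -m jog '[{"tz":-20,"wz":-7,"hand":34},{"tz":-20,"wz":-7},{"tz":-20,"wz":-7},{"tz":-20,"wz":-7},{"tz":-20,"wz":-7}]'
python3 -m jog '[{"tz":0,"wz":-7},{"tz":0,"wz":-7},{"tz":0,"wz":-7},{"tz":0},{"tz":0}]'
python3 -c '
from h import *
to([.655,.145,.33],73)'
```

```text
at [ 0.1487 -0.5295  0.2314] tilt 0.01 yaw -164.3 shift [ 669.8 -512.5  -98.7] rows 20.4 wz -57.3 j6 -0.1schema error: expected keys tx, ty, tz, wx, wy, wz, hand
schema error: expected keys tx, ty, tz, wx, wy, wz, hand
```

```bash
python3 -m jog '[{"tx":0,"ty":0,"tz":-20,"wx":0,"wy":0,"wz":-7,"hand":34},{"tx":0,"ty":0,"tz":-20,"wx":0,"wy":0,"wz":-7,"hand":34},{"tx":0,"ty":0,"tz":-20,"wx":0,"wy":0,"wz":-7,"hand":34},{"tx":0,"ty":0,"tz":-20,"wx":0,"wy":0,"wz":-7,"hand":34},{"tx":0,"ty":0,"tz":-20,"wx":0,"wy":0,"wz":-7,"hand":34}]'
python3 -m jog '[{"tx":0,"ty":0,"tz":0,"wx":0,"wy":0,"wz":-7,"hand":34},{"tx":0,"ty":0,"tz":0,"wx":0,"wy":0,"wz":-7,"hand":34},{"tx":0,"ty":0,"tz":0,"wx":0,"wy":0,"wz":-7,"hand":34},{"tx":0,"ty":0,"tz":0,"wx":0,"wy":0,"wz":0,"hand":34},{"tx":0,"ty":0,"tz":0,"wx":0,"wy":0,"wz":0,"hand":34}]'
python3 -c '
from h import *
to([.655,.145,.33],73)'
```

```text
time: 1.12
position: [0.1487, -0.5294, 0.3324]
ee_rot: [0.0, 0.902, 0.431, -0.0]
wrist_force: [-0.3, -0.4, 0.6]
grip_width: 0.034
grip_force: 0.0
time: 1.53
position: [0.1487, -0.5295, 0.3313]
ee_rot: [0.0, 0.812, 0.584, -0.0]
wrist_force: [0.2, 0.2, 0.3]
grip_width: 0.0339
grip_force: 0.0
at [ 0.1487 -0.5295  0.3313] tilt 0.0 yaw -108.5 shift [800.2 266.3   1.3] rows 20.2 wz -1.5 j6 -1.08
```

```bash
python3 -m jog '[{"tx":39,"ty":13,"tz":0,"wx":0,"wy":0,"wz":0,"hand":34},{"tx":39,"ty":13,"tz":0,"wx":0,"wy":0,"wz":0,"hand":34},{"tx":39,"ty":13,"tz":0,"wx":0,"wy":0,"wz":0,"hand":34},{"tx":39,"ty":13,"tz":0,"wx":0,"wy":0,"wz":0,"hand":34},{"tx":39,"ty":13,"tz":0,"wx":0,"wy":0,"wz":0,"hand":34}]'|sed -n 2p
python3 -m jog '[{"tx":39,"ty":13,"tz":0,"wx":0,"wy":0,"wz":0,"hand":34},{"tx":39,"ty":13,"tz":0,"wx":0,"wy":0,"wz":0,"hand":34},{"tx":39,"ty":13,"tz":0,"wx":0,"wy":0,"wz":0,"hand":34},{"tx":39,"ty":13,"tz":0,"wx":0,"wy":0,"wz":0,"hand":34},{"tx":39,"ty":13,"tz":0,"wx":0,"wy":0,"wz":0,"hand":34}]'|sed -n 2p
python3 -m jog '[{"tx":39,"ty":13,"tz":0,"wx":0,"wy":0,"wz":0,"hand":34},{"tx":39,"ty":13,"tz":0,"wx":0,"wy":0,"wz":0,"hand":34},{"tx":39,"ty":13,"tz":0,"wx":0,"wy":0,"wz":0,"hand":34},{"tx":39,"ty":13,"tz":0,"wx":0,"wy":0,"wz":0,"hand":34},{"tx":39,"ty":13,"tz":0,"wx":0,"wy":0,"wz":0,"hand":34}]'|sed -n 2p
python3 -m jog '[{"tx":39,"ty":13,"tz":0,"wx":0,"wy":0,"wz":0,"hand":34},{"tx":39,"ty":13,"tz":0,"wx":0,"wy":0,"wz":0,"hand":34},{"tx":0,"ty":0,"tz":0,"wx":0,"wy":0,"wz":0,"hand":34},{"tx":0,"ty":0,"tz":0,"wx":0,"wy":0,"wz":0,"hand":34},{"tx":0,"ty":0,"tz":0,"wx":0,"wy":0,"wz":0,"hand":34}]'|sed -n 2p
python3 - <<'E'
from h import *
k=ctrl.calibration("wrist"); im=ctrl.snapshot("wrist"); cv2.imwrite("pics/w1.png",im[:,:,::-1])
for n in ("lamp_knob","lamp_hinge"):
  for d in ctrl.spot_in(n,"wrist"): print(n,np.round(d["pixel"]),round(d["conf"],2),np.round(at_z("wrist",d["pixel"],.27,k),3))
o,d=ray("wrist",(k["cy"],k["cx"]),k); print(o,d)
to([.655,.145,.33],73)
E
```

```text
position: [0.2723, -0.3632, 0.3313]
position: [0.3953, -0.1982, 0.3315]
position: [0.5184, -0.0334, 0.3314]
position: [0.5666, 0.0303, 0.331]
lamp_knob [ 44. 388.] 0.87 [0.642 0.131 0.27 ]
lamp_hinge [ 43. 387.] 0.79 [0.643 0.132 0.27 ]
[0.5912108  0.09930597 0.47239174] [-0.09005399 -0.27038369 -0.95853166]
at [0.5663 0.0292 0.332 ] tilt 0.07 yaw -108.5 shift [138.   47.4   2.1] rows 3.5 wz -1.5 j6 0.27
```

View pics/w1.png

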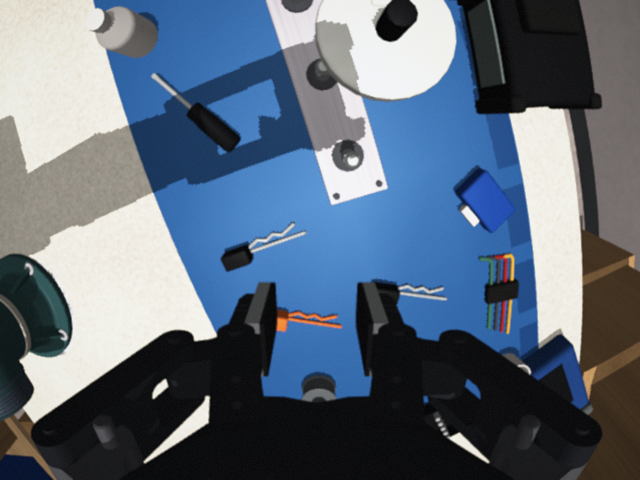

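```bash
python3 - <<'E'
from h import *
k=ctrl.calibration("wrist")
print("knob mid",at_z("wrist",(20,397),.263,k),"disc ctr",at_z("wrist",(40,386),.241,k))
E
python3 -m jog '[{"tx":39,"ty":13,"tz":0,"wx":0,"wy":0,"wz":0,"hand":34},{"tx":0,"ty":0,"tz":0,"wx":0,"wy":0,"wz":0,"hand":34},{"tx":0,"ty":0,"tz":0,"wx":0,"wy":0,"wz":0,"hand":34},{"tx":0,"ty":0,"tz":0,"wx":0,"wy":0,"wz":0,"hand":34},{"tx":0,"ty":0,"tz":0,"wx":0,"wy":0,"wz":0,"hand":34}]'|sed -n 2p
python3 - <<'E'
from h import *
k=ctrl.calibration("wrist"); im=ctrl.snapshot("wrist"); cv2.imwrite("pics/w2.png",im[:,:,::-1])
to([.655,.145,.33],73)
E
```

```text
knob mid [0.65487173 0.1443805  0.263     ] disc ctr [0.65020927 0.13808553 0.241     ]
position: [0.591, 0.0623, 0.3322]
at [0.591  0.0623 0.3323] tilt 0.09 yaw -108.4 shift [98.6 34.6  2.4] rows 2.5 wz -1.4 j6 0.33
```

View pics/w2.png

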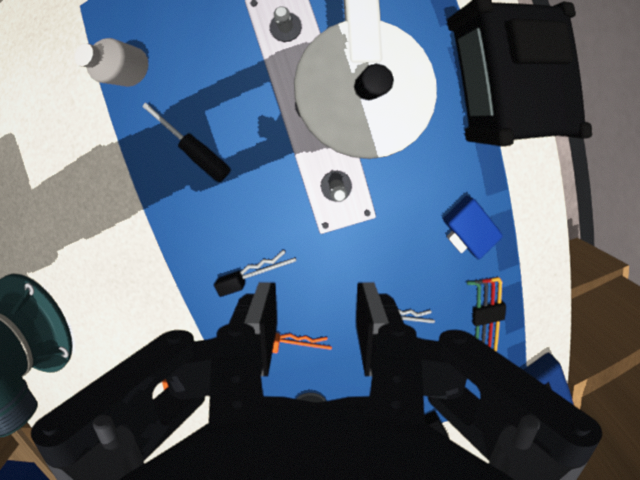

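```bash
python3 - <<'E'
from h import *
k=ctrl.calibration("wrist")
print("knob mid",at_z("wrist",(83,373),.263,k),"top",at_z("wrist",(77,379),.283,k),"s1 top",at_z("wrist",(195,339),.081,k),"s3 top",at_z("wrist",(12,281),.081,k))
E
python3 -m jog '[{"tx":33,"ty":11.5,"tz":0,"wx":0,"wy":0,"wz":0,"hand":34},{"tx":33,"ty":11.5,"tz":0,"wx":0,"wy":0,"wz":0,"hand":34},{"tx":32,"ty":11.5,"tz":0,"wx":0,"wy":0,"wz":0,"hand":34},{"tx":0,"ty":0,"tz":0,"wx":0,"wy":0,"wz":0,"hand":34},{"tx":0,"ty":0,"tz":0,"wx":0,"wy":0,"wz":0,"hand":34}]'|sed -n 2p
python3 - <<'E'
from h import *
im=ctrl.snapshot("wrist"); cv2.imwrite("pics/w3.png",im[:,:,::-1])
to([.655,.1445,.255],73)
E
```

```text
knob mid [0.65401481 0.14544514 0.263     ] top [0.65431145 0.14625773 0.283     ] s1 top [0.61645972 0.05413712 0.081     ] s3 top [0.62086159 0.26226088 0.081     ]
position: [0.6553, 0.1461, 0.3296]
at [0.6549 0.1452 0.3309] tilt 0.07 yaw -108.3 shift [-0.6  0.4 75.9] rows 1.8 wz -1.3 j6 0.45
```

View pics/w3.png

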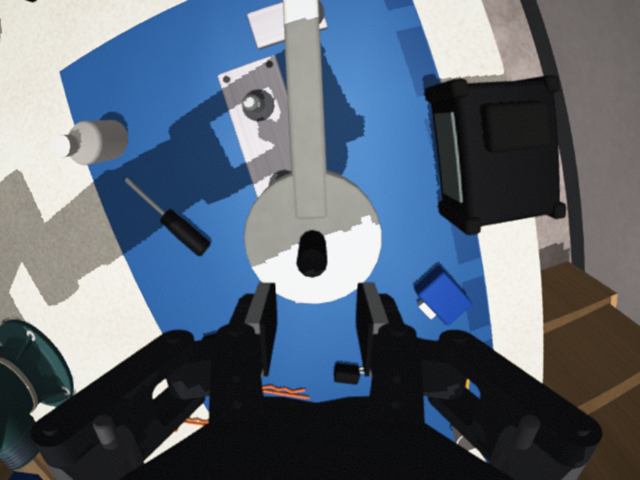

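```bash
python3 -m jog '[{"tx":0,"ty":0,"tz":38,"wx":0,"wy":0,"wz":0,"hand":28},{"tx":0,"ty":0,"tz":38,"wx":0,"wy":0,"wz":0,"hand":28},{"tx":0,"ty":0,"tz":0,"wx":0,"wy":0,"wz":0,"hand":28},{"tx":0,"ty":0,"tz":0,"wx":0,"wy":0,"wz":0,"hand":28},{"tx":0,"ty":0,"tz":0,"wx":0,"wy":0,"wz":0,"hand":28}]'
python3 -m jog '[{"tx":1.6,"ty":-26.7,"tz":0,"wx":0,"wy":0,"wz":7,"hand":28},{"tx":1.6,"ty":-26.7,"tz":0,"wx":0,"wy":0,"wz":7,"hand":28},{"tx":1.6,"ty":-26.7,"tz":0,"wx":0,"wy":0,"wz":7,"hand":28},{"tx":0,"ty":0,"tz":0,"wx":0,"wy":0,"wz":0,"hand":28},{"tx":0,"ty":0,"tz":0,"wx":0,"wy":0,"wz":0,"hand":28}]'
python3 - <<'E'
from h import *
p,r=pose(); print("expected hinge",p+.219*r.as_matrix()[:,0], yw(r.as_matrix()))
E
```

```text
time: 4.7
position: [0.6557, 0.1447, 0.259]
ee_rot: [0.001, 0.811, 0.585, 0.002]
wrist_force: [-0.3, -1.0, 1.0]
grip_width: 0.028
grip_force: 0.0
time: 5.12
position: [0.5862, 0.1851, 0.2622]
ee_rot: [0.001, 0.903, 0.429, 0.005]
wrist_force: [0.1, 0.5, 0.5]
grip_width: 0.0275
grip_force: 0.6
expected hinge [0.72446902 0.35495681 0.26408077] -129.15929137645128
```

```bash
python3 -m jog '[{"tx":1.6,"ty":-26.7,"tz":0,"wx":0,"wy":0,"wz":7,"hand":28},{"tx":1.6,"ty":-26.7,"tz":0,"wx":0,"wy":0,"wz":7,"hand":28},{"tx":1.6,"ty":-26.7,"tz":0,"wx":0,"wy":0,"wz":7,"hand":28},{"tx":1.6,"ty":-26.7,"tz":0,"wx":0,"wy":0,"wz":7,"hand":28},{"tx":1.6,"ty":-26.7,"tz":0,"wx":0,"wy":0,"wz":7,"hand":28}]'
python3 -m jog '[{"tx":1.6,"ty":-26.7,"tz":0,"wx":0,"wy":0,"wz":7,"hand":28},{"tx":1.6,"ty":-26.7,"tz":0,"wx":0,"wy":0,"wz":7,"hand":28},{"tx":1.6,"ty":-26.7,"tz":0,"wx":0,"wy":0,"wz":7,"hand":28},{"tx":1.6,"ty":-26.7,"tz":0,"wx":0,"wy":0,"wz":7,"hand":28},{"tx":0,"ty":0,"tz":0,"wx":0,"wy":0,"wz":0,"hand":28}]'
python3 - <<'E'
from h import *
p,r=pose(); print("expected hinge",p+.219*r.as_matrix()[:,0], yw(r.as_matrix()))
E
```

```text
time: 5.53
position: [0.5144, 0.2938, 0.2595]
ee_rot: [0.0, 0.991, 0.133, 0.003]
wrist_force: [-0.5, -2.1, 0.7]
grip_width: 0.0279
grip_force: 1.1
time: 5.95
position: [0.5114, 0.4046, 0.2576]
ee_rot: [-0.003, 0.994, -0.107, 0.002]
wrist_force: [-0.7, 1.2, 0.6]
grip_width: 0.0278
grip_force: 0.6
expected hinge [0.72536873 0.35805927 0.25846005] 167.73549223098422
```

```bash
python3 -m jog '[{"tx":0,"ty":0,"tz":-38,"wx":0,"wy":0,"wz":0,"hand":28},{"tx":0,"ty":0,"tz":-38,"wx":0,"wy":0,"wz":0,"hand":85},{"tx":0,"ty":0,"tz":0,"wx":0,"wy":0,"wz":-6,"hand":85},{"tx":0,"ty":0,"tz":0,"wx":0,"wy":0,"wz":-6.2,"hand":85},{"tx":0,"ty":0,"tz":0,"wx":0,"wy":0,"wz":0,"hand":85}]'
python3 -c '
from h import *
to([.54,.10,.33],0)'
```

```text
time: 6.37
position: [0.5113, 0.3998, 0.3355]
ee_rot: [-0.002, 1.0, 0.0, 0.003]
wrist_force: [0.2, -0.8, -0.2]
grip_width: 0.0748
grip_force: 0.0
at [0.5113 0.3998 0.3355] tilt 0.44 yaw -180.0 shift [ 28.5 299.8   4.6] rows 7.2 wz 0.0 j6 2.15
```

```bash
python3 -m jog '[{"tx":4,"ty":40,"tz":0,"wx":0,"wy":0,"wz":0,"hand":85},{"tx":4,"ty":40,"tz":0,"wx":0,"wy":0,"wz":0,"hand":85},{"tx":4,"ty":40,"tz":0,"wx":0,"wy":0,"wz":0,"hand":85},{"tx":4,"ty":40,"tz":0,"wx":0,"wy":0,"wz":0,"hand":85},{"tx":4,"ty":40,"tz":0,"wx":0,"wy":0,"wz":0,"hand":85}]' | sed -n 2p
python3 -m jog '[{"tx":4,"ty":40,"tz":0,"wx":0,"wy":0,"wz":0,"hand":85},{"tx":4,"ty":40,"tz":0,"wx":0,"wy":0,"wz":0,"hand":85},{"tx":0,"ty":20,"tz":0,"wx":0,"wy":0,"wz":0,"hand":85},{"tx":0,"ty":0,"tz":0,"wx":0,"wy":0,"wz":0,"hand":85},{"tx":0,"ty":0,"tz":0,"wx":0,"wy":0,"wz":0,"hand":85}]'| sed -n 2p
python3 - <<'E'
from h import *
k=ctrl.calibration("wrist"); im=ctrl.snapshot("wrist"); cv2.imwrite("pics/w4.png",im[:,:,::-1]); np.save("k4.npy",k,allow_pickle=True)
to([.54,.10,.33],0); s=ctrl.get_state()
for n in ("lamp_knob","hole1","reel1_mid","clip1_grip"): print(n,[(np.round(d["pixel"]).tolist(),round(d["conf"],2),np.round(at_z("wrist",d["pixel"],{"l":.263,"h":.066,"r":.018,"c":.013}[n[0]],k),3).tolist()) for d in ctrl.spot_in(n,"wrist")])
E
```

```text
position: [0.5297, 0.1977, 0.3325]
position: [0.5375, 0.0984, 0.3324]
at [0.5373 0.0996 0.3322] tilt 0.1 yaw 179.8 shift [ 2.7 -0.4  2.2] rows 0.1 wz -0.2 j6 1.65
lamp_knob [([250.0, 10.0], 0.87, [0.538, 0.34, 0.263])]
hole1 [([118.0, 208.0], 0.91, [0.626, 0.218, 0.066])]
reel1_mid [([237.0, 564.0], 0.86, [0.469, -0.277, 0.018])]
clip1_grip [([249.0, 411.0], 0.86, [0.453, -0.028, 0.013])]
```

View pics/w4.png

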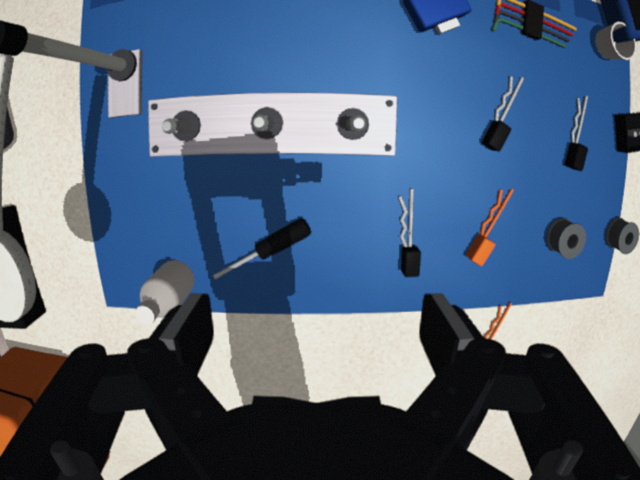

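```bash
python3 - <<'E'
from h import *
im=cv2.imread("pics/w4.png")
a=cv2.resize(im[95:155,145:405],None,fx=3,fy=3,interpolation=cv2.INTER_CUBIC)
b=cv2.resize(im[65:285,385:645],None,fx=1.7,fy=1.7,interpolation=cv2.INTER_CUBIC)
o=np.zeros((a.shape[0]+b.shape[0],780,3),np.uint8); o[:a.shape[0],:a.shape[1]]=a; o[a.shape[0]:,:b.shape[1]]=b
cv2.imwrite("pics/w4c.png",o); print(o.shape)
E
```

```text
(554, 780, 3)
```

View pics/w4c.png

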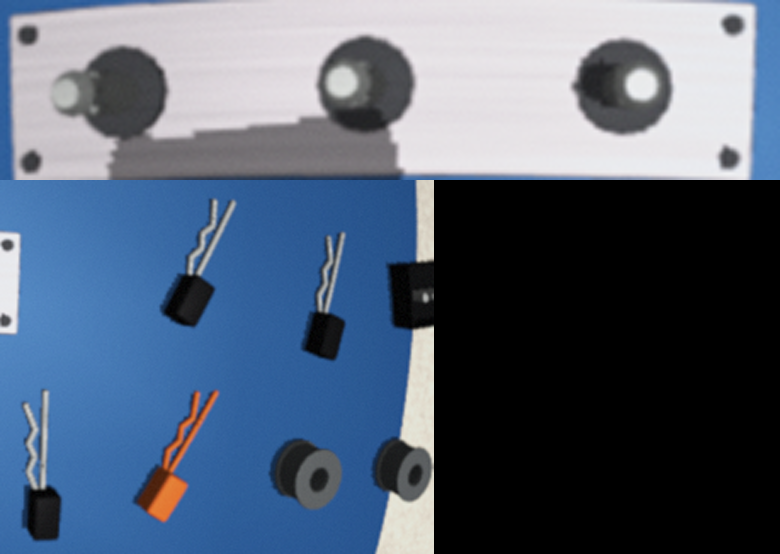

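```bash
python3 - <<'E'
from h import *
k=np.load("k4.npy",allow_pickle=True).item()
w=lambda r,c,z:at_z("wrist",(r,c),z,k)
for n,t,c in (("s1",(123,358.7),(123.7,353.3)),("s2",(122,258.7),(123,267)),("s3",(125.7,167),(125.7,186.3))): print(n,np.round(w(*t,.081),4),np.round(w(*c,.020),4))
# clips: legs on bench z=.004; straight leg tip & root, in crop coords /1.7
f=lambda r,c:(65+(r-180)/1.7,385+c/1.7)
for n,tip,root,top in (("A",f(392,46),f(488,43),f(500,42)),("B",f(203,233),f(275,199),f(297,190)),("C",f(235,342),f(312,324),f(335,325))):
    a,b=w(*tip,.004),w(*root,.004); d=a-b; print(n,"tip",np.round(a,3),"len",round(np.linalg.norm(d),3),"yaw",round(np.degrees(np.arctan2(d[1],d[0])),1),"grip c",np.round(a-.098*d/np.linalg.norm(d),3),"blob",np.round(w(*top,.018),3))
for n,r,b in (("rA",f(478,319),f(472,297)),("rB",f(472,413),f(467,397))): print(n,np.round(w(*r,.036),4),np.round(w(*b,.004),3))
E
```

```text
s1 [0.6164 0.0535 0.081 ] [0.6163 0.0531 0.02  ]
s2 [0.6184 0.1583 0.081 ] [0.618  0.1575 0.02  ]
s3 [0.6206 0.262  0.081 ] [0.6201 0.2607 0.02  ]
A tip [ 0.533 -0.027  0.004] len 0.078 yaw 1.7 grip c [ 0.435 -0.03   0.004] blob [ 0.45  -0.025  0.018]
B tip [ 0.695 -0.186  0.004] len 0.071 yaw -26.9 grip c [ 0.607 -0.142  0.004] blob [ 0.613 -0.139  0.018]
C tip [ 0.685 -0.309  0.004] len 0.074 yaw -14.8 grip c [ 0.59  -0.284  0.004] blob [ 0.593 -0.281  0.018]
rA [ 0.4704 -0.2808  0.036 ] [ 0.466 -0.279  0.004]
rB [ 0.4746 -0.4116  0.036 ] [ 0.47  -0.42   0.004]
```

```bash
for i in 1; do python3 -m jog '[{"tx":-6.8,"ty":38,"tz":0,"wx":0,"wy":0,"wz":0,"hand":85},{"tx":-6.8,"ty":38,"tz":0,"wx":0,"wy":0,"wz":0,"hand":85},{"tx":-6.8,"ty":38,"tz":0,"wx":0,"wy":0,"wz":0,"hand":85},{"tx":-6.8,"ty":38,"tz":0,"wx":0,"wy":0,"wz":0,"hand":85},{"tx":-6.8,"ty":38,"tz":0,"wx":0,"wy":0,"wz":0,"hand":85}]' | sed -n 2p; done
python3 -m jog '[{"tx":-6.8,"ty":38,"tz":0,"wx":0,"wy":0,"wz":0,"hand":85},{"tx":-6.8,"ty":38,"tz":0,"wx":0,"wy":0,"wz":0,"hand":85},{"tx":-6.8,"ty":38,"tz":0,"wx":0,"wy":0,"wz":0,"hand":85},{"tx":-6.8,"ty":38,"tz":0,"wx":0,"wy":0,"wz":0,"hand":85},{"tx":-6.8,"ty":38,"tz":0,"wx":0,"wy":0,"wz":0,"hand":85}]' | sed -n 2p
python3 -m jog '[{"tx":0,"ty":0,"tz":15,"wx":0,"wy":0,"wz":-7,"hand":85},{"tx":0,"ty":0,"tz":15,"wx":0,"wy":0,"wz":-7,"hand":85},{"tx":0,"ty":0,"tz":15,"wx":0,"wy":0,"wz":-7,"hand":85},{"tx":0,"ty":0,"tz":15,"wx":0,"wy":0,"wz":-7,"hand":85},{"tx":0,"ty":0,"tz":15,"wx":0,"wy":0,"wz":-7,"hand":85}]' | sed -n 2p
python3 -m jog '[{"tx":0,"ty":0,"tz":15,"wx":0,"wy":0,"wz":-7,"hand":85},{"tx":0,"ty":0,"tz":15,"wx":0,"wy":0,"wz":-7,"hand":85},{"tx":0,"ty":0,"tz":15,"wx":0,"wy":0,"wz":-7,"hand":85},{"tx":0,"ty":0,"tz":15,"wx":0,"wy":0,"wz":-7,"hand":85},{"tx":0,"ty":0,"tz":15,"wx":0,"wy":0,"wz":-7,"hand":85}]' | sed -n 2p
python3 -m jog '[{"tx":0,"ty":0,"tz":15,"wx":0,"wy":0,"wz":-7,"hand":85},{"tx":0,"ty":0,"tz":15,"wx":0,"wy":0,"wz":-7,"hand":85},{"tx":0,"ty":0,"tz":15,"wx":0,"wy":0,"wz":-6,"hand":85},{"tx":0,"ty":0,"tz":0,"wx":0,"wy":0,"wz":0,"hand":85},{"tx":0,"ty":0,"tz":0,"wx":0,"wy":0,"wz":0,"hand":85}]' | sed -n 2p
cat > look.py <<'E'
import sys
from h import *
n,z=sys.argv[1],float(sys.argv[2]); k=ctrl.calibration("wrist"); im=ctrl.snapshot("wrist"); cv2.imwrite(f"pics/{sys.argv[3]}.png",im[:,:,::-1]); np.save(f"k_{sys.argv[3]}.npy",k,allow_pickle=True)
for d in ctrl.spot_in(n,"wrist"): print(np.round(d["pixel"]),round(d["conf"],2),np.round(at_z("wrist",d["pixel"],z,k),4))
E
python3 look.py reel1_mid .025 w5
python3 -c '
from h import *
to([.469,-.28,.02],-90)'
```

```text
position: [0.5023, -0.0902, 0.3314]
position: [0.4682, -0.2806, 0.3315]
position: [0.4688, -0.2791, 0.2555]
position: [0.4688, -0.2788, 0.1806]
position: [0.4682, -0.2787, 0.1355]
[241. 312.] 0.71 [ 0.4665 -0.2859  0.025 ]
at [ 0.469  -0.2798  0.1375] tilt 0.11 yaw -90.2 shift [-1.000e-01 -2.000e-01  1.175e+02] rows 2.8 wz -0.2 j6 -0.64
```

View pics/w5.png

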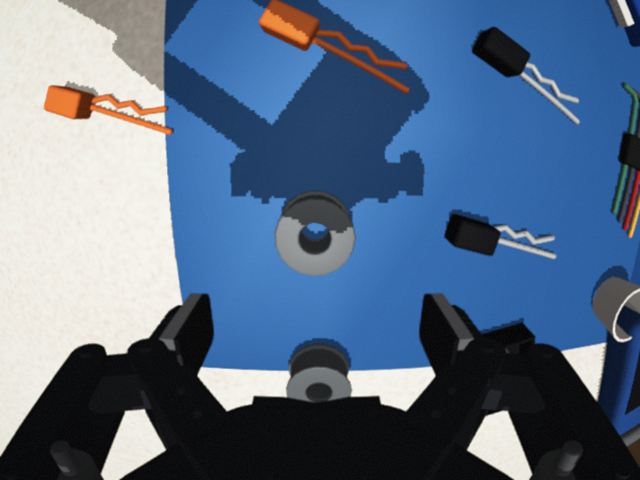

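```bash
python3 -m jog '[{"tx":0,"ty":0,"tz":36,"wx":0,"wy":0,"wz":0,"hand":85},{"tx":0,"ty":0,"tz":36,"wx":0,"wy":0,"wz":0,"hand":85},{"tx":0,"ty":0,"tz":36,"wx":0,"wy":0,"wz":0,"hand":85},{"tx":0,"ty":0,"tz":27,"wx":0,"wy":0,"wz":0,"hand":85},{"tx":0,"ty":0,"tz":0,"wx":0,"wy":0,"wz":0,"hand":85}]'|sed -n '2p;4,6p'
python3 -m jog '[{"tx":0,"ty":0,"tz":0,"wx":0,"wy":0,"wz":0,"hand":45},{"tx":0,"ty":0,"tz":0,"wx":0,"wy":0,"wz":0,"hand":45},{"tx":0,"ty":0,"tz":0,"wx":0,"wy":0,"wz":0,"hand":45},{"tx":0,"ty":0,"tz":0,"wx":0,"wy":0,"wz":0,"hand":45},{"tx":0,"ty":0,"tz":0,"wx":0,"wy":0,"wz":0,"hand":45}]'|sed -n '2p;4,6p'
python3 -m jog '[{"tx":0,"ty":0,"tz":0,"wx":0,"wy":0,"wz":0,"hand":45},{"tx":0,"ty":0,"tz":0,"wx":0,"wy":0,"wz":0,"hand":45},{"tx":0,"ty":0,"tz":0,"wx":0,"wy":0,"wz":0,"hand":45},{"tx":0,"ty":0,"tz":0,"wx":0,"wy":0,"wz":0,"hand":85},{"tx":0,"ty":0,"tz":0,"wx":0,"wy":0,"wz":0,"hand":85}]'|sed -n '2p;4,6p'
```

```text
position: [0.4647, -0.2771, -0.004]
wrist_force: [-1.2, 1.1, -0.9]
grip_width: 0.0849
grip_force: 0.0
position: [0.4707, -0.2817, 0.0053]
wrist_force: [0.0, 0.3, 7.2]
grip_width: 0.0549
grip_force: 64.0
position: [0.4688, -0.2803, 0.0026]
wrist_force: [0.3, 0.5, -0.2]
grip_width: 0.0767
grip_force: 0.0
```

```bash
python3 -m jog '[{"tx":0,"ty":0,"tz":0,"wx":0,"wy":0,"wz":0,"hand":85},{"tx":0,"ty":0,"tz":0,"wx":0,"wy":0,"wz":7,"hand":85},{"tx":0,"ty":0,"tz":0,"wx":0,"wy":0,"wz":7,"hand":85},{"tx":0,"ty":0,"tz":0,"wx":0,"wy":0,"wz":7,"hand":85},{"tx":0,"ty":0,"tz":0,"wx":0,"wy":0,"wz":7,"hand":85}]'|sed -n '2p;4,6p'
for a in 1; do python3 -m jog '[{"tx":0,"ty":0,"tz":0,"wx":0,"wy":0,"wz":7,"hand":85},{"tx":0,"ty":0,"tz":0,"wx":0,"wy":0,"wz":7,"hand":85},{"tx":0,"ty":0,"tz":0,"wx":0,"wy":0,"wz":7,"hand":85},{"tx":0,"ty":0,"tz":0,"wx":0,"wy":0,"wz":7,"hand":85},{"tx":0,"ty":0,"tz":0,"wx":0,"wy":0,"wz":7,"hand":85}]'|sed -n '2p;4,6p'; done
python3 -m jog '[{"tx":0,"ty":0,"tz":0,"wx":0,"wy":0,"wz":7,"hand":85},{"tx":0,"ty":0,"tz":0,"wx":0,"wy":0,"wz":7,"hand":85},{"tx":0,"ty":0,"tz":0,"wx":0,"wy":0,"wz":7,"hand":85},{"tx":0,"ty":0,"tz":0,"wx":0,"wy":0,"wz":7,"hand":85},{"tx":0,"ty":0,"tz":0,"wx":0,"wy":0,"wz":0,"hand":85}]'|sed -n '2p;4,6p'
python3 -m jog '[{"tx":0,"ty":0,"tz":0,"wx":0,"wy":0,"wz":0,"hand":45},{"tx":0,"ty":0,"tz":0,"wx":0,"wy":0,"wz":0,"hand":45},{"tx":0,"ty":0,"tz":0,"wx":0,"wy":0,"wz":0,"hand":45},{"tx":0,"ty":0,"tz":0,"wx":0,"wy":0,"wz":0,"hand":45},{"tx":0,"ty":0,"tz":0,"wx":0,"wy":0,"wz":0,"hand":45}]'|sed -n '2p;4,6p'
python3 -m jog '[{"tx":0,"ty":0,"tz":-30,"wx":0,"wy":0,"wz":0,"hand":45},{"tx":0,"ty":0,"tz":-30,"wx":0,"wy":0,"wz":0,"hand":45},{"tx":0,"ty":0,"tz":-30,"wx":0,"wy":0,"wz":0,"hand":45},{"tx":0,"ty":0,"tz":-30,"wx":0,"wy":0,"wz":0,"hand":45},{"tx":0,"ty":0,"tz":0,"wx":0,"wy":0,"wz":0,"hand":45}]'|sed -n '2p;4,6p'
python3 -c '
from h import *
to([.6164,.0534,.122],-1.2)'
```

```text
position: [0.4678, -0.2796, 0.001]
wrist_force: [0.1, 0.4, -1.2]
grip_width: 0.0849
grip_force: 0.0
position: [0.4678, -0.2796, 0.001]
wrist_force: [-0.0, -0.6, 0.4]
grip_width: 0.0851
grip_force: 0.0
position: [0.4678, -0.2796, 0.001]
wrist_force: [-0.3, -0.5, 0.5]
grip_width: 0.0855
grip_force: 0.0
position: [0.4684, -0.28, 0.0017]
wrist_force: [-0.4, -0.0, 2.1]
grip_width: 0.0539
grip_force: 63.5
position: [0.4713, -0.2821, 0.1287]
wrist_force: [1.2, -1.0, 0.5]
grip_width: 0.0541
grip_force: 63.6
at [ 0.4713 -0.2821  0.1287] tilt 0.74 yaw 178.9 shift [ 138.7 -338.2    5.5] rows 8.8 wz 0.1 j6 0.95
```

```bash
python3 -m jog '[{"tx":15.4,"ty":-37.6,"tz":0,"wx":0,"wy":0,"wz":0,"hand":45},{"tx":15.4,"ty":-37.6,"tz":0,"wx":0,"wy":0,"wz":0,"hand":45},{"tx":15.4,"ty":-37.6,"tz":0,"wx":0,"wy":0,"wz":0,"hand":45},{"tx":15.4,"ty":-37.6,"tz":0,"wx":0,"wy":0,"wz":0,"hand":45},{"tx":15.4,"ty":-37.6,"tz":0,"wx":0,"wy":0,"wz":0,"hand":45}]'|sed -n '2p;4,6p'
python3 -m jog '[{"tx":15.4,"ty":-37.6,"tz":0,"wx":0,"wy":0,"wz":0,"hand":45},{"tx":15.4,"ty":-37.6,"tz":0,"wx":0,"wy":0,"wz":0,"hand":45},{"tx":15.4,"ty":-37.6,"tz":0,"wx":0,"wy":0,"wz":0,"hand":45},{"tx":15.4,"ty":-37.6,"tz":0,"wx":0,"wy":0,"wz":0,"hand":45},{"tx":0,"ty":0,"tz":0,"wx":0,"wy":0,"wz":0,"hand":45}]'|sed -n '2p;4,6p'
python3 -m jog '[{"tx":0,"ty":0,"tz":0,"wx":0,"wy":0,"wz":0,"hand":45},{"tx":0,"ty":0,"tz":0,"wx":0,"wy":0,"wz":0,"hand":45},{"tx":0,"ty":0,"tz":0,"wx":0,"wy":0,"wz":0,"hand":45},{"tx":0,"ty":0,"tz":0,"wx":0,"wy":0,"wz":0,"hand":45},{"tx":0,"ty":0,"tz":0,"wx":0,"wy":0,"wz":0,"hand":45}]'|sed -n '2p;4,6p'
python3 -c '
from h import *
to([.6164,.0534,.10],-1.2)'
python3 look.py reel1_mid .025 w6
```

```text
position: [0.5486, -0.0915, 0.1204]
wrist_force: [1.0, 0.5, -0.1]
grip_width: 0.0541
grip_force: 63.7
position: [0.6144, 0.0632, 0.1198]
wrist_force: [-0.0, 0.3, -1.4]
grip_width: 0.0539
grip_force: 63.8
position: [0.613, 0.0544, 0.1214]
wrist_force: [0.7, -0.2, -1.7]
grip_width: 0.0543
grip_force: 63.8
at [0.613  0.0544 0.1214] tilt 0.01 yaw 178.8 shift [ 3.4  0.9 21.4] rows 0.5 wz -0.0 j6 1.59
[319. 313.] 0.73 [0.5514 0.0584 0.025 ]
```

View pics/w6.png

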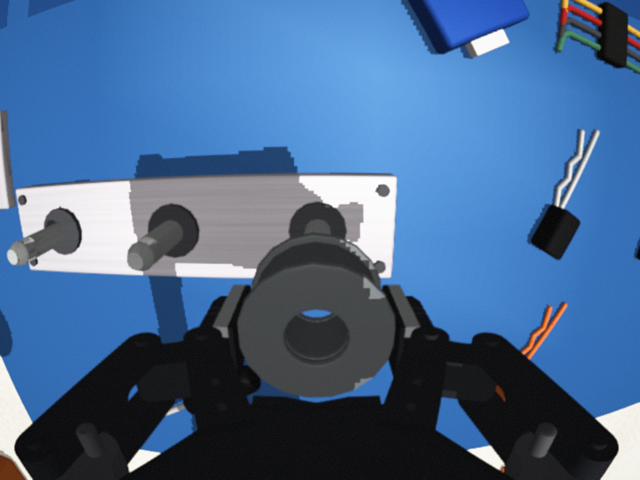

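```bash
python3 -m jog '[{"tx":3.4,"ty":0.9,"tz":10,"wx":0,"wy":0,"wz":0,"hand":45},{"tx":0,"ty":0,"tz":12,"wx":0,"wy":0,"wz":0,"hand":45},{"tx":0,"ty":0,"tz":0,"wx":0,"wy":0,"wz":0,"hand":45},{"tx":0,"ty":0,"tz":0,"wx":0,"wy":0,"wz":0,"hand":45},{"tx":0,"ty":0,"tz":0,"wx":0,"wy":0,"wz":0,"hand":45}]'|sed -n '2p;4,6p'
python3 -m jog '[{"tx":0,"ty":0,"tz":6,"wx":0,"wy":0,"wz":0,"hand":45},{"tx":0,"ty":0,"tz":5,"wx":0,"wy":0,"wz":0,"hand":45},{"tx":0,"ty":0,"tz":5,"wx":0,"wy":0,"wz":0,"hand":45},{"tx":0,"ty":0,"tz":5,"wx":0,"wy":0,"wz":0,"hand":45},{"tx":0,"ty":0,"tz":5,"wx":0,"wy":0,"wz":0,"hand":45}]'|sed -n '2p;4,6p'
python3 -c '
from h import *
to([.6164,.0534,.0225],-1.2)'
```

```text
position: [0.6163, 0.0549, 0.0985]
wrist_force: [0.2, 0.4, -0.8]
grip_width: 0.0542
grip_force: 63.8
position: [0.6152, 0.0543, 0.0741]
wrist_force: [-8.1, -1.5, 5.3]
grip_width: 0.0541
grip_force: 64.3
at [0.6152 0.0543 0.0741] tilt 0.23 yaw 178.9 shift [ 1.4  0.8 51.6] rows 1.2 wz 0.1 j6 1.59
```

```bash
python3 -m jog '[{"tx":-1.5,"ty":0.3,"tz":0,"wx":0,"wy":0,"wz":0,"hand":45},{"tx":0,"ty":0,"tz":4,"wx":0,"wy":0,"wz":0,"hand":45},{"tx":0,"ty":0,"tz":4,"wx":0,"wy":0,"wz":0,"hand":45},{"tx":0,"ty":0,"tz":0,"wx":0,"wy":0,"wz":0,"hand":45},{"tx":0,"ty":0,"tz":0,"wx":0,"wy":0,"wz":0,"hand":45}]'|sed -n '2p;4,6p'
python3 -c '
from h import *
to([.6164,.0534,.0225],-1.2)'
```

```text
position: [0.6142, 0.0544, 0.0639]
wrist_force: [-2.9, -1.2, -1.6]
grip_width: 0.0543
grip_force: 63.8
at [0.6142 0.0544 0.0639] tilt 0.15 yaw 178.9 shift [ 2.3  0.9 41.4] rows 1.0 wz 0.1 j6 1.59
```

```bash
python3 -m jog '[{"tx":-0.7,"ty":0.2,"tz":5,"wx":0,"wy":0,"wz":0,"hand":45},{"tx":0,"ty":0,"tz":6,"wx":0,"wy":0,"wz":0,"hand":45},{"tx":0,"ty":0,"tz":6,"wx":0,"wy":0,"wz":0,"hand":45},{"tx":0,"ty":0,"tz":6,"wx":0,"wy":0,"wz":0,"hand":45},{"tx":0,"ty":0,"tz":5,"wx":0,"wy":0,"wz":0,"hand":45}]'|sed -n '2p;4,6p'
python3 -m jog '[{"tx":0,"ty":0,"tz":3,"wx":0,"wy":0,"wz":0,"hand":45},{"tx":0,"ty":0,"tz":3,"wx":0,"wy":0,"wz":0,"hand":45},{"tx":0,"ty":0,"tz":3,"wx":0,"wy":0,"wz":0,"hand":45},{"tx":0,"ty":0,"tz":2,"wx":0,"wy":0,"wz":0,"hand":45},{"tx":0,"ty":0,"tz":0,"wx":0,"wy":0,"wz":0,"hand":45}]'|sed -n '2p;4,6p'
python3 -c '
from h import *
to([.6164,.0534,.0217],-1.2)'
```

```text
position: [0.6141, 0.0543, 0.037]
wrist_force: [-5.3, -2.3, 2.4]
grip_width: 0.0541
grip_force: 64.2
position: [0.614, 0.0543, 0.0258]
wrist_force: [-4.1, -1.2, 0.0]
grip_width: 0.0538
grip_force: 64.1
at [0.614  0.0543 0.0258] tilt 0.06 yaw 178.9 shift [2.4 0.8 4.1] rows 0.1 wz 0.1 j6 1.59
```

```bash
python3 -m jog '[{"tx":0,"ty":0,"tz":3,"wx":0,"wy":0,"wz":0,"hand":45},{"tx":0,"ty":0,"tz":0,"wx":0,"wy":0,"wz":0,"hand":45},{"tx":0,"ty":0,"tz":0,"wx":0,"wy":0,"wz":0,"hand":80},{"tx":0,"ty":0,"tz":0,"wx":0,"wy":0,"wz":0,"hand":80},{"tx":0,"ty":0,"tz":0,"wx":0,"wy":0,"wz":0,"hand":80}]'|sed -n '2p;4,6p'
python3 -m jog '[{"tx":0,"ty":0,"tz":0,"wx":0,"wy":0,"wz":0,"hand":80},{"tx":0,"ty":0,"tz":-25,"wx":0,"wy":0,"wz":0,"hand":80},{"tx":0,"ty":0,"tz":-35,"wx":0,"wy":0,"wz":0,"hand":80},{"tx":0,"ty":0,"tz":-40,"wx":0,"wy":0,"wz":0,"hand":80},{"tx":0,"ty":0,"tz":-40,"wx":0,"wy":0,"wz":0,"hand":80}]'|sed -n '2p;4,6p'
python3 -c '
from h import *
to([.472,-.415,.16],0)'
```

```text
position: [0.6159, 0.0548, 0.024]
wrist_force: [0.3, 0.0, 1.1]
grip_width: 0.08
grip_force: 0.0
position: [0.6143, 0.0546, 0.1643]
wrist_force: [1.3, 0.3, 0.3]
grip_width: 0.0806
grip_force: 0.0
at [0.6143 0.0546 0.1643] tilt 0.03 yaw 178.9 shift [-133.2  472.3    4.3] rows 11.8 wz -1.1 j6 1.59
```

```bash
python3 -m jog '[{"tx":-11.1,"ty":39.3,"tz":0,"wx":0,"wy":0,"wz":0,"hand":85},{"tx":-11.1,"ty":39.3,"tz":0,"wx":0,"wy":0,"wz":0,"hand":85},{"tx":-11.1,"ty":39.3,"tz":0,"wx":0,"wy":0,"wz":0,"hand":85},{"tx":-11.1,"ty":39.3,"tz":0,"wx":0,"wy":0,"wz":0,"hand":85},{"tx":-11.1,"ty":39.3,"tz":0,"wx":0,"wy":0,"wz":0,"hand":85}]'|sed -n '2p'
python3 -m jog '[{"tx":-11.1,"ty":39.3,"tz":0,"wx":0,"wy":0,"wz":0,"hand":85},{"tx":-11.1,"ty":39.3,"tz":0,"wx":0,"wy":0,"wz":0,"hand":85},{"tx":-11.1,"ty":39.3,"tz":0,"wx":0,"wy":0,"wz":0,"hand":85},{"tx":-11.1,"ty":39.3,"tz":0,"wx":0,"wy":0,"wz":0,"hand":85},{"tx":-11.1,"ty":39.3,"tz":0,"wx":0,"wy":0,"wz":0,"hand":85}]'|sed -n '2p'
python3 -m jog '[{"tx":-11.1,"ty":39.3,"tz":0,"wx":0,"wy":0,"wz":0,"hand":85},{"tx":-11.1,"ty":39.3,"tz":0,"wx":0,"wy":0,"wz":0,"hand":85},{"tx":0,"ty":0,"tz":0,"wx":0,"wy":0,"wz":-7,"hand":85},{"tx":0,"ty":0,"tz":0,"wx":0,"wy":0,"wz":-7,"hand":85},{"tx":0,"ty":0,"tz":0,"wx":0,"wy":0,"wz":-7,"hand":85}]'|sed -n '2p'
python3 -m jog '[{"tx":0,"ty":0,"tz":0,"wx":0,"wy":0,"wz":-7,"hand":85},{"tx":0,"ty":0,"tz":0,"wx":0,"wy":0,"wz":-7,"hand":85},{"tx":0,"ty":0,"tz":0,"wx":0,"wy":0,"wz":-7,"hand":85},{"tx":0,"ty":0,"tz":0,"wx":0,"wy":0,"wz":-7,"hand":85},{"tx":0,"ty":0,"tz":0,"wx":0,"wy":0,"wz":-7,"hand":85}]'|sed -n '2p'
python3 -m jog '[{"tx":0,"ty":0,"tz":0,"wx":0,"wy":0,"wz":-7,"hand":85},{"tx":0,"ty":0,"tz":0,"wx":0,"wy":0,"wz":-7,"hand":85},{"tx":0,"ty":0,"tz":0,"wx":0,"wy":0,"wz":-7,"hand":85},{"tx":0,"ty":0,"tz":0,"wx":0,"wy":0,"wz":-7,"hand":85},{"tx":0,"ty":0,"tz":0,"wx":0,"wy":0,"wz":-7,"hand":85}]'|sed -n '2p'
python3 look.py reel1_mid .025 w7
python3 - <<'E'
from h import *
to([.472,-.415,.002],-90)
im=ctrl.snapshot("top"); cv2.imwrite("pics/top1.png",im[:,:,::-1])
for n,z in (("reel1_mid",.025),("clip1_grip",.02)): print(n,[(np.round(d["pixel"]).tolist(),round(d["conf"],2),np.round(at_z("top",d["pixel"],z),3).tolist()) for d in ctrl.spot_in(n,"top")])
a=cv2.imread("pics/top0.png").astype(int); b=cv2.imread("pics/top1.png").astype(int)
o=np.hstack([cv2.resize(b[140:310,140:500].astype(np.uint8),None,fx=1.1,fy=1.1,interpolation=cv2.INTER_CUBIC),cv2.resize(cv2.imread("pics/w7.png")[:,:],(396,297))[55:242]]); cv2.imwrite("pics/c7.png",o)
E
```

```text
position: [0.555, -0.1424, 0.164]
position: [0.4955, -0.3384, 0.164]
position: [0.472, -0.4159, 0.1634]
position: [0.4726, -0.4148, 0.1637]
position: [0.4726, -0.4147, 0.1636]
[ 68. 472.] 0.59 [ 0.596  -0.2895  0.025 ]
at [ 0.4726 -0.4147  0.1636] tilt 0.08 yaw -90.1 shift [-1.000e-01 -7.000e-01  1.616e+02] rows 3.9 wz -0.1 j6 -0.81
reel1_mid [([204.0, 294.0], 0.54, [0.617, 0.044, 0.025])]
clip1_grip [([268.0, 317.0], 0.48, [0.45, -0.022, 0.02])]
```

View pics/c7.png

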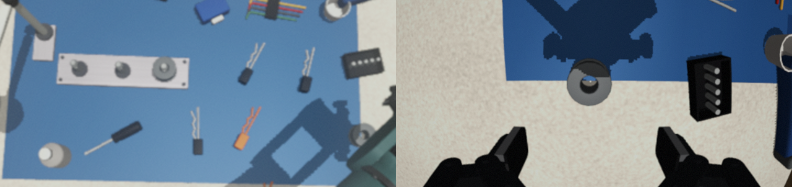

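```bash
python3 -m jog '[{"tx":0,"ty":-1,"tz":40,"wx":0,"wy":0,"wz":0,"hand":85},{"tx":0,"ty":0,"tz":40,"wx":0,"wy":0,"wz":0,"hand":85},{"tx":0,"ty":0,"tz":40,"wx":0,"wy":0,"wz":0,"hand":85},{"tx":0,"ty":0,"tz":38,"wx":0,"wy":0,"wz":0,"hand":85},{"tx":0,"ty":0,"tz":2,"wx":0,"wy":0,"wz":0,"hand":85}]'|sed -n '2p;4,6p'
python3 -m jog '[{"tx":0,"ty":0,"tz":0,"wx":0,"wy":0,"wz":0,"hand":45},{"tx":0,"ty":0,"tz":0,"wx":0,"wy":0,"wz":0,"hand":45},{"tx":0,"ty":0,"tz":0,"wx":0,"wy":0,"wz":0,"hand":45},{"tx":0,"ty":0,"tz":0,"wx":0,"wy":0,"wz":0,"hand":45},{"tx":0,"ty":0,"tz":0,"wx":0,"wy":0,"wz":0,"hand":45}]'|sed -n '2p;4,6p'
python3 -m jog '[{"tx":0,"ty":0,"tz":0,"wx":0,"wy":0,"wz":0,"hand":45},{"tx":0,"ty":0,"tz":0,"wx":0,"wy":0,"wz":0,"hand":45},{"tx":0,"ty":0,"tz":0,"wx":0,"wy":0,"wz":0,"hand":45},{"tx":0,"ty":0,"tz":0,"wx":0,"wy":0,"wz":0,"hand":85},{"tx":0,"ty":0,"tz":0,"wx":0,"wy":0,"wz":0,"hand":85}]'|sed -n '2p;4,6p'
```

```text
position: [0.4664, -0.4095, -0.0062]
wrist_force: [-2.2, 1.7, -2.5]
grip_width: 0.0847
grip_force: 0.0
position: [0.4731, -0.4166, 0.0075]
wrist_force: [0.3, 0.5, 6.2]
grip_width: 0.0537
grip_force: 65.1
position: [0.4716, -0.415, 0.0046]
wrist_force: [-1.5, -0.5, 0.2]
grip_width: 0.0757
grip_force: 0.0
```

```bash
python3 -m jog '[{"tx":0,"ty":0,"tz":0,"wx":0,"wy":0,"wz":0,"hand":85},{"tx":0,"ty":0,"tz":0,"wx":0,"wy":0,"wz":7,"hand":85},{"tx":0,"ty":0,"tz":0,"wx":0,"wy":0,"wz":7,"hand":85},{"tx":0,"ty":0,"tz":0,"wx":0,"wy":0,"wz":7,"hand":85},{"tx":0,"ty":0,"tz":0,"wx":0,"wy":0,"wz":7,"hand":85}]'|sed -n '2p;4,6p'
python3 -m jog '[{"tx":0,"ty":0,"tz":0,"wx":0,"wy":0,"wz":7,"hand":85},{"tx":0,"ty":0,"tz":0,"wx":0,"wy":0,"wz":7,"hand":85},{"tx":0,"ty":0,"tz":0,"wx":0,"wy":0,"wz":7,"hand":85},{"tx":0,"ty":0,"tz":0,"wx":0,"wy":0,"wz":7,"hand":85},{"tx":0,"ty":0,"tz":0,"wx":0,"wy":0,"wz":7,"hand":85}]'|sed -n '2p;4,6p'
python3 -m jog '[{"tx":0,"ty":0,"tz":0,"wx":0,"wy":0,"wz":7,"hand":85},{"tx":0,"ty":0,"tz":0,"wx":0,"wy":0,"wz":7,"hand":85},{"tx":0,"ty":0,"tz":0,"wx":0,"wy":0,"wz":7,"hand":85},{"tx":0,"ty":0,"tz":0,"wx":0,"wy":0,"wz":7,"hand":85},{"tx":0,"ty":0,"tz":0,"wx":0,"wy":0,"wz":0,"hand":85}]'|sed -n '2p;4,6p'
python3 -m jog '[{"tx":0,"ty":0,"tz":0,"wx":0,"wy":0,"wz":0,"hand":45},{"tx":0,"ty":0,"tz":0,"wx":0,"wy":0,"wz":0,"hand":45},{"tx":0,"ty":0,"tz":0,"wx":0,"wy":0,"wz":0,"hand":45},{"tx":0,"ty":0,"tz":0,"wx":0,"wy":0,"wz":0,"hand":45},{"tx":0,"ty":0,"tz":0,"wx":0,"wy":0,"wz":0,"hand":45}]'|sed -n '2p;4,6p'
python3 -m jog '[{"tx":0,"ty":0,"tz":-30,"wx":0,"wy":0,"wz":0,"hand":45},{"tx":0,"ty":0,"tz":-30,"wx":0,"wy":0,"wz":0,"hand":45},{"tx":0,"ty":0,"tz":-30,"wx":0,"wy":0,"wz":0,"hand":45},{"tx":0,"ty":0,"tz":-30,"wx":0,"wy":0,"wz":0,"hand":45},{"tx":0,"ty":0,"tz":0,"wx":0,"wy":0,"wz":0,"hand":45}]'|sed -n '2p;4,6p'
python3 -c '
from h import *
to([.616,.159,.12],-1.2)'
```

```text
position: [0.4708, -0.4142, 0.0029]
wrist_force: [0.4, -0.6, 0.7]
grip_width: 0.0851
grip_force: 0.0
position: [0.4708, -0.4142, 0.0028]
wrist_force: [-0.3, -0.2, -0.7]
grip_width: 0.0849
grip_force: 0.0
position: [0.4708, -0.4142, 0.0028]
wrist_force: [0.2, 0.1, 0.1]
grip_width: 0.085
grip_force: 0.0
position: [0.4714, -0.4149, 0.0038]
wrist_force: [0.1, 0.2, 1.4]
grip_width: 0.0547
grip_force: 63.5
position: [0.4737, -0.4172, 0.1313]
wrist_force: [0.6, -0.6, 0.7]
grip_width: 0.0551
grip_force: 63.8
at [ 0.4737 -0.4172  0.1313] tilt 0.76 yaw 178.9 shift [ 131.4 -578.9    7. ] rows 14.2 wz 0.1 j6 0.78
```

```bash
python3 -m jog '[{"tx":8.8,"ty":-38.6,"tz":0,"wx":0,"wy":0,"wz":0,"hand":45},{"tx":8.8,"ty":-38.6,"tz":0,"wx":0,"wy":0,"wz":0,"hand":45},{"tx":8.8,"ty":-38.6,"tz":0,"wx":0,"wy":0,"wz":0,"hand":45},{"tx":8.8,"ty":-38.6,"tz":0,"wx":0,"wy":0,"wz":0,"hand":45},{"tx":8.8,"ty":-38.6,"tz":0,"wx":0,"wy":0,"wz":0,"hand":45}]'|sed -n '2p;4,6p'
python3 -m jog '[{"tx":8.8,"ty":-38.6,"tz":0,"wx":0,"wy":0,"wz":0,"hand":45},{"tx":8.8,"ty":-38.6,"tz":0,"wx":0,"wy":0,"wz":0,"hand":45},{"tx":8.8,"ty":-38.6,"tz":0,"wx":0,"wy":0,"wz":0,"hand":45},{"tx":8.8,"ty":-38.6,"tz":0,"wx":0,"wy":0,"wz":0,"hand":45},{"tx":8.8,"ty":-38.6,"tz":0,"wx":0,"wy":0,"wz":0,"hand":45}]'|sed -n '2p;4,6p'
python3 -m jog '[{"tx":8.8,"ty":-38.6,"tz":0,"wx":0,"wy":0,"wz":0,"hand":45},{"tx":8.8,"ty":-38.6,"tz":0,"wx":0,"wy":0,"wz":0,"hand":45},{"tx":8.8,"ty":-38.6,"tz":0,"wx":0,"wy":0,"wz":0,"hand":45},{"tx":8.8,"ty":-38.6,"tz":0,"wx":0,"wy":0,"wz":0,"hand":45},{"tx":8.8,"ty":-38.6,"tz":0,"wx":0,"wy":0,"wz":0,"hand":45}]'|sed -n '2p;4,6p'
python3 -m jog '[{"tx":0,"ty":0,"tz":0,"wx":0,"wy":0,"wz":0,"hand":45},{"tx":0,"ty":0,"tz":0,"wx":0,"wy":0,"wz":0,"hand":45},{"tx":0,"ty":0,"tz":0,"wx":0,"wy":0,"wz":0,"hand":45},{"tx":0,"ty":0,"tz":0,"wx":0,"wy":0,"wz":0,"hand":45},{"tx":0,"ty":0,"tz":0,"wx":0,"wy":0,"wz":0,"hand":45}]'|sed -n '2p;4,6p'
python3 -c '
from h import *
to([.616,.159,.10],-1.2)'
```

```text
position: [0.5184, -0.2204, 0.122]
wrist_force: [0.9, -0.7, -0.7]
grip_width: 0.0552
grip_force: 63.9
position: [0.5661, -0.0283, 0.1222]
wrist_force: [0.7, 0.1, -1.5]
grip_width: 0.0554
grip_force: 63.9
position: [0.6138, 0.1637, 0.1219]
wrist_force: [1.1, 0.4, -0.1]
grip_width: 0.0553
grip_force: 63.9
position: [0.6141, 0.1603, 0.123]
wrist_force: [-0.9, -0.8, -1.1]
grip_width: 0.0555
grip_force: 64.0
at [0.6141 0.1603 0.123 ] tilt 0.04 yaw 178.8 shift [ 1.9  1.2 23. ] rows 0.6 wz -0.0 j6 1.76
```

```bash
python3 -m jog '[{"tx":1.5,"ty":1.2,"tz":12,"wx":0,"wy":0,"wz":0,"hand":45},{"tx":0,"ty":0,"tz":12,"wx":0,"wy":0,"wz":0,"hand":45},{"tx":0,"ty":0,"tz":4,"wx":0,"wy":0,"wz":0,"hand":45},{"tx":0,"ty":0,"tz":4,"wx":0,"wy":0,"wz":0,"hand":45},{"tx":0,"ty":0,"tz":4,"wx":0,"wy":0,"wz":0,"hand":45}]'|sed -n '2p;4,6p'
python3 -m jog '[{"tx":0,"ty":0,"tz":4,"wx":0,"wy":0,"wz":0,"hand":45},{"tx":0,"ty":0,"tz":4,"wx":0,"wy":0,"wz":0,"hand":45},{"tx":0,"ty":0,"tz":4,"wx":0,"wy":0,"wz":0,"hand":45},{"tx":0,"ty":0,"tz":0,"wx":0,"wy":0,"wz":0,"hand":45},{"tx":0,"ty":0,"tz":0,"wx":0,"wy":0,"wz":0,"hand":45}]'|sed -n '2p;4,6p'
python3 -c '
from h import *
to([.616,.159,.023],-1.2)'
```

```text
position: [0.6154, 0.1602, 0.0861]
wrist_force: [0.2, -0.6, -0.9]
grip_width: 0.0551
grip_force: 64.0
position: [0.6156, 0.1606, 0.075]
wrist_force: [-0.3, -0.2, -0.5]
grip_width: 0.0551
grip_force: 64.0
at [0.6156 0.1606 0.075 ] tilt 0.04 yaw 178.9 shift [ 0.5  1.6 52. ] rows 1.2 wz 0.1 j6 1.76
```

```bash
python3 -m jog '[{"tx":0,"ty":0,"tz":5,"wx":0,"wy":0,"wz":0,"hand":45},{"tx":0,"ty":0,"tz":5,"wx":0,"wy":0,"wz":0,"hand":45},{"tx":0,"ty":0,"tz":6,"wx":0,"wy":0,"wz":0,"hand":45},{"tx":0,"ty":0,"tz":6,"wx":0,"wy":0,"wz":0,"hand":45},{"tx":0,"ty":0,"tz":6,"wx":0,"wy":0,"wz":0,"hand":45}]'|sed -n '2p;4,6p'
python3 -m jog '[{"tx":0,"ty":0,"tz":6,"wx":0,"wy":0,"wz":0,"hand":45},{"tx":0,"ty":0,"tz":6,"wx":0,"wy":0,"wz":0,"hand":45},{"tx":0,"ty":0,"tz":5,"wx":0,"wy":0,"wz":0,"hand":45},{"tx":0,"ty":0,"tz":4,"wx":0,"wy":0,"wz":0,"hand":45},{"tx":0,"ty":0,"tz":0,"wx":0,"wy":0,"wz":0,"hand":45}]'|sed -n '2p;4,6p'
```

```text
position: [0.6157, 0.1605, 0.0465]
wrist_force: [0.4, -1.0, -0.0]
grip_width: 0.0547
grip_force: 64.1
position: [0.615, 0.1607, 0.0248]
wrist_force: [-0.4, -0.5, -1.1]
grip_width: 0.055
grip_force: 64.0
```

```bash
python3 -m jog '[{"tx":0,"ty":0,"tz":1,"wx":0,"wy":0,"wz":0,"hand":45},{"tx":0,"ty":0,"tz":0,"wx":0,"wy":0,"wz":0,"hand":80},{"tx":0,"ty":0,"tz":0,"wx":0,"wy":0,"wz":0,"hand":80},{"tx":0,"ty":0,"tz":0,"wx":0,"wy":0,"wz":0,"hand":80},{"tx":0,"ty":0,"tz":0,"wx":0,"wy":0,"wz":0,"hand":80}]'|sed -n '2p;4,6p'
python3 -m jog '[{"tx":0,"ty":0,"tz":-20,"wx":0,"wy":0,"wz":0,"hand":80},{"tx":0,"ty":0,"tz":-35,"wx":0,"wy":0,"wz":0,"hand":80},{"tx":0,"ty":0,"tz":-40,"wx":0,"wy":0,"wz":0,"hand":80},{"tx":0,"ty":0,"tz":-40,"wx":0,"wy":0,"wz":0,"hand":80},{"tx":0,"ty":0,"tz":0,"wx":0,"wy":0,"wz":0,"hand":80}]'|sed -n '2p;4,6p'
python3 -c '
from h import *
to([.44,-.029,.16],0)'
```

```text
position: [0.6164, 0.1609, 0.0261]
wrist_force: [-0.1, -0.1, -0.7]
grip_width: 0.08
grip_force: 0.0
position: [0.6207, 0.1616, 0.1725]
wrist_force: [1.0, -0.5, 2.0]
grip_width: 0.0798
grip_force: 0.0
at [0.6207 0.1616 0.1725] tilt 1.15 yaw 178.9 shift [-177.2  194.1    8.2] rows 6.3 wz -1.1 j6 1.76
```

```bash
python3 -m jog '[{"tx":-25.3,"ty":27.7,"tz":0,"wx":0,"wy":0,"wz":0,"hand":50},{"tx":-25.3,"ty":27.7,"tz":0,"wx":0,"wy":0,"wz":0,"hand":50},{"tx":-25.3,"ty":27.7,"tz":0,"wx":0,"wy":0,"wz":0,"hand":50},{"tx":-25.3,"ty":27.7,"tz":0,"wx":0,"wy":0,"wz":0,"hand":50},{"tx":-25.3,"ty":27.7,"tz":0,"wx":0,"wy":0,"wz":0,"hand":50}]'|sed -n '2p;4,6p'
python3 -m jog '[{"tx":-25.3,"ty":27.7,"tz":0,"wx":0,"wy":0,"wz":0,"hand":50},{"tx":-25.3,"ty":27.7,"tz":0,"wx":0,"wy":0,"wz":0,"hand":50},{"tx":0,"ty":0,"tz":0,"wx":0,"wy":0,"wz":0,"hand":50},{"tx":0,"ty":0,"tz":0,"wx":0,"wy":0,"wz":0,"hand":50},{"tx":0,"ty":0,"tz":0,"wx":0,"wy":0,"wz":0,"hand":50}]'|sed -n '2p;4,6p'
python3 look.py clip1_grip .02 w8
python3 -c '
from h import *
to([.44,-.029,.16],0)'
```

```text
position: [0.4855, 0.0237, 0.1605]
wrist_force: [0.1, -0.2, 0.1]
grip_width: 0.05
grip_force: 0.0
position: [0.4356, -0.0297, 0.1609]
wrist_force: [-0.1, -0.2, -0.0]
grip_width: 0.0499
grip_force: 0.0
[197. 313.] 0.68 [ 0.4558 -0.0272  0.02  ]
at [ 0.4359 -0.0291  0.1606] tilt 0.06 yaw 179.0 shift [ 4.1 -0.2  0.6] rows 0.1 wz -1.0 j6 1.39
```

View pics/w8.png

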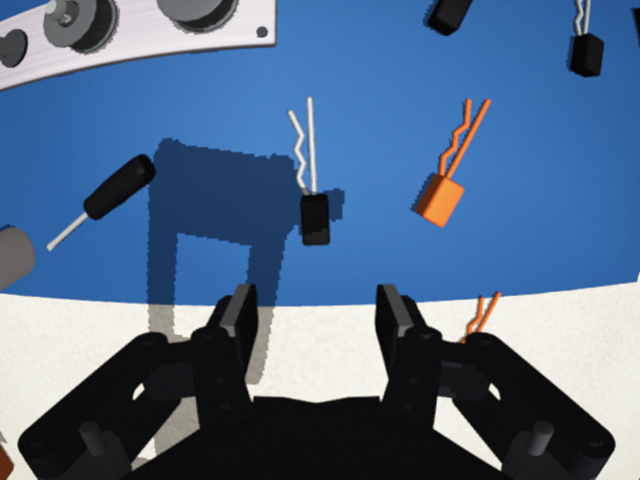

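```bash
python3 - <<'E'
from h import *
k=np.load("k_w8.npy",allow_pickle=True).item(); w=lambda r,c,z:at_z("wrist",(r,c),z,k)
t,r,e=w(97,310,.004),w(193,313.5,.004),w(245,315.5,.026); d=t-r; print(t,r,e,np.degrees(np.arctan2(d[1],d[0])))
print("grip est", t[0]-.098,r[0]-.019,e[0]+.019, "y", r[1], w(220,302,.026)[1],w(220,328.5,.026)[1])
E
```

```text
[ 0.53404344 -0.02650034  0.004     ] [ 0.45628419 -0.02770643  0.004     ] [ 0.41895854 -0.02862157  0.026     ] 0.8886174423563177
grip est 0.4360434399458375 0.4372841897606653 0.4379585397288914 y -0.02770643300838263 -0.018653202453911187 -0.038992477651577484
```

```bash
python3 -m jog '[{"tx":1,"ty":0,"tz":38,"wx":0,"wy":0,"wz":-2,"hand":50},{"tx":0,"ty":0,"tz":38,"wx":0,"wy":0,"wz":0,"hand":50},{"tx":0,"ty":0,"tz":35,"wx":0,"wy":0,"wz":0,"hand":50},{"tx":0,"ty":0,"tz":20,"wx":0,"wy":0,"wz":0,"hand":50},{"tx":0,"ty":0,"tz":10,"wx":0,"wy":0,"wz":0,"hand":50}]'|sed -n '2p;4,6p'
python3 -m jog '[{"tx":0,"ty":0,"tz":6,"wx":0,"wy":0,"wz":0,"hand":50},{"tx":0,"ty":0,"tz":6,"wx":0,"wy":0,"wz":0,"hand":50},{"tx":0,"ty":0,"tz":4,"wx":0,"wy":0,"wz":0,"hand":50},{"tx":0,"ty":0,"tz":0,"wx":0,"wy":0,"wz":0,"hand":50},{"tx":0,"ty":0,"tz":0,"wx":0,"wy":0,"wz":0,"hand":50}]'|sed -n '2p;4,6p'
python3 -m jog '[{"tx":0,"ty":0,"tz":0,"wx":0,"wy":0,"wz":0,"hand":15},{"tx":0,"ty":0,"tz":0,"wx":0,"wy":0,"wz":0,"hand":15},{"tx":0,"ty":0,"tz":0,"wx":0,"wy":0,"wz":0,"hand":15},{"tx":0,"ty":0,"tz":0,"wx":0,"wy":0,"wz":0,"hand":15},{"tx":0,"ty":0,"tz":0,"wx":0,"wy":0,"wz":0,"hand":15}]'|sed -n '2p;4,6p'
python3 -m jog '[{"tx":0,"ty":0,"tz":0,"wx":0,"wy":0,"wz":0,"hand":15},{"tx":0,"ty":0,"tz":0,"wx":0,"wy":0,"wz":0,"hand":15},{"tx":0,"ty":0,"tz":0,"wx":0,"wy":0,"wz":0,"hand":15},{"tx":0,"ty":0,"tz":0,"wx":0,"wy":0,"wz":0,"hand":15},{"tx":0,"ty":0,"tz":0,"wx":0,"wy":0,"wz":0,"hand":15}]'|sed -n '2p;4,6p'
```

```text
position: [0.4339, -0.0283, 0.0154]
wrist_force: [0.2, -0.2, -0.2]
grip_width: 0.05
grip_force: 0.0
position: [0.437, -0.03, 0.0043]
wrist_force: [0.5, -0.9, 0.4]
grip_width: 0.05
grip_force: 0.0
position: [0.437, -0.0301, 0.0044]
wrist_force: [0.6, 0.4, 5.1]
grip_width: 0.0207
grip_force: 61.0
position: [0.437, -0.0301, 0.0044]
wrist_force: [-0.1, 0.4, 5.7]
grip_width: 0.0206
grip_force: 61.1
```

```bash
python3 -m jog '[{"tx":0,"ty":0,"tz":-20,"wx":0,"wy":0,"wz":0,"hand":15},{"tx":0,"ty":0,"tz":-20,"wx":0,"wy":0,"wz":2.2,"hand":15},{"tx":0,"ty":0,"tz":-22,"wx":0,"wy":0,"wz":0,"hand":15},{"tx":0,"ty":0,"tz":0,"wx":0,"wy":0,"wz":0,"hand":15},{"tx":0,"ty":0,"tz":0,"wx":0,"wy":0,"wz":0,"hand":15}]'|sed -n '2p;4,6p'
python3 -m jog '[{"tx":0,"ty":-28,"tz":0,"wx":0,"wy":0,"wz":0,"hand":15},{"tx":0,"ty":-28,"tz":0,"wx":0,"wy":0,"wz":0,"hand":15},{"tx":0,"ty":-28,"tz":0,"wx":0,"wy":0,"wz":0,"hand":15},{"tx":0,"ty":0,"tz":0,"wx":0,"wy":0,"wz":0,"hand":15},{"tx":0,"ty":0,"tz":0,"wx":0,"wy":0,"wz":0,"hand":15}]'|sed -n '2p;4,6p'
python3 -c '
from h import *
to([.485,.0545,.0667],-1.2)'
```

```text
position: [0.4367, -0.03, 0.0661]
wrist_force: [0.5, 0.3, -1.7]
grip_width: 0.0206
grip_force: 60.4
position: [0.4364, 0.055, 0.0634]
wrist_force: [0.0, -0.8, -1.2]
grip_width: 0.021
grip_force: 60.3
at [0.4364 0.055  0.0634] tilt 0.21 yaw 178.9 shift [48.6 -0.4 -3.5] rows 1.2 wz 0.1 j6 1.59
```

```bash
python3 -m jog '[{"tx":24,"ty":0,"tz":0,"wx":0,"wy":0,"wz":0,"hand":15},{"tx":24,"ty":0,"tz":0,"wx":0,"wy":0,"wz":0,"hand":15},{"tx":0,"ty":0,"tz":0,"wx":0,"wy":0,"wz":0,"hand":15},{"tx":0,"ty":0,"tz":0,"wx":0,"wy":0,"wz":0,"hand":15},{"tx":0,"ty":0,"tz":0,"wx":0,"wy":0,"wz":0,"hand":15}]'|sed -n '2p;4,6p'
python3 -m jog '[{"tx":0,"ty":0,"tz":0,"wx":0,"wy":0,"wz":0,"hand":15},{"tx":0,"ty":0,"tz":0,"wx":0,"wy":0,"wz":0,"hand":15},{"tx":0,"ty":0,"tz":0,"wx":0,"wy":0,"wz":0,"hand":15},{"tx":0,"ty":0,"tz":0,"wx":0,"wy":0,"wz":0,"hand":15},{"tx":0,"ty":0,"tz":0,"wx":0,"wy":0,"wz":0,"hand":15}]'|sed -n '2p;4,6p'
python3 look.py hole1 .066 w9
python3 - <<'E'
from h import *
to([.485,.0545,.0667],-1.2); print(ctrl.get_state()["time"])
im=cv2.imread("pics/w9.png"); cv2.imwrite("pics/c9.png",cv2.resize(im[100:400,160:480],None,fx=1.9,fy=1.9,interpolation=cv2.INTER_CUBIC))
E
```

```text
position: [0.4847, 0.0522, 0.0641]
wrist_force: [-0.3, 0.5, -0.3]
grip_width: 0.0209
grip_force: 60.3
position: [0.4857, 0.053, 0.0654]
wrist_force: [-0.0, 0.2, -0.7]
grip_width: 0.0209
grip_force: 60.3
[ 64. 192.] 0.8 [0.5871 0.0989 0.066 ]
at [0.4858 0.0531 0.0654] tilt 0.02 yaw 178.7 shift [-0.9 -1.4 -1.3] rows 0.1 wz -0.1 j6 1.59
31.4333
```

View pics/c9.png

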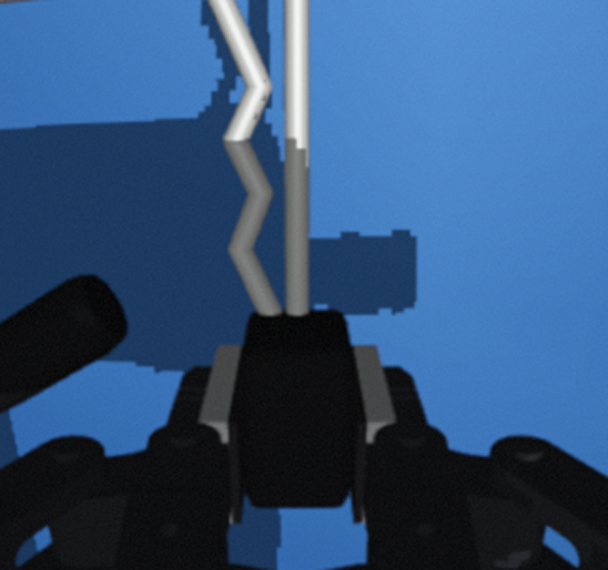

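```bash
python3 - <<'E'
from h import *
im=cv2.imread("pics/w9.png").astype(int); B,G,Rr=im[...,0],im[...,1],im[...,2]
for r in range(0,180,5):
    m=(Rr[r]>0.72*B[r]); m[:230]=0; m[430:]=0
    e=np.flatnonzero(np.diff(np.r_[0,m.astype(int),0])); print(r,[(a,b-1,int(Rr[r,a:b].mean())) for a,b in zip(e[::2],e[1::2]) if b-a>2])
E
```

```text
0 [(np.int64(230), np.int64(412), 140)]
5 [(np.int64(230), np.int64(412), 149)]
10 [(np.int64(230), np.int64(412), 148)]
15 [(np.int64(230), np.int64(412), 157)]
20 [(np.int64(230), np.int64(412), 166)]
25 [(np.int64(230), np.int64(412), 170)]
30 [(np.int64(230), np.int64(413), 171)]
35 [(np.int64(230), np.int64(413), 174)]
40 [(np.int64(230), np.int64(413), 176)]
45 [(np.int64(230), np.int64(413), 177)]
50 [(np.int64(230), np.int64(413), 167)]
55 [(np.int64(230), np.int64(413), 165)]
60 [(np.int64(230), np.int64(413), 190)]
65 [(np.int64(230), np.int64(413), 213)]
70 [(np.int64(230), np.int64(413), 225)]
75 [(np.int64(230), np.int64(413), 225)]
80 [(np.int64(230), np.int64(413), 223)]
85 [(np.int64(230), np.int64(413), 235)]
90 [(np.int64(230), np.int64(413), 204)]
95 [(np.int64(269), np.int64(281), 185), (np.int64(310), np.int64(322), 189)]
100 [(np.int64(270), np.int64(283), 190), (np.int64(310), np.int64(322), 189)]
105 [(np.int64(272), np.int64(285), 190), (np.int64(310), np.int64(322), 190)]
110 [(np.int64(274), np.int64(287), 190), (np.int64(310), np.int64(322), 190)]
115 [(np
[... 318 characters left out ...]
nt64(285), np.int64(299), 183), (np.int64(310), np.int64(321), 196)]
140 [(np.int64(288), np.int64(301), 190), (np.int64(310), np.int64(321), 196)]
145 [(np.int64(290), np.int64(302), 196), (np.int64(310), np.int64(321), 196)]
150 [(np.int64(288), np.int64(301), 185), (np.int64(310), np.int64(321), 196)]
155 [(np.int64(285), np.int64(299), 183), (np.int64(310), np.int64(321), 196)]
160 [(np.int64(283), np.int64(296), 183), (np.int64(310), np.int64(321), 195)]
165 [(np.int64(281), np.int64(294), 189), (np.int64(310), np.int64(321), 195)]
170 [(np.int64(278), np.int64(292), 181), (np.int64(310), np.int64(321), 196)]
175 [(np.int64(278), np.int64(291), 107), (np.int64(310), np.int64(321), 157)]
```

```bash
python3 - <<'E'
from h import *
g=cv2.cvtColor(cv2.imread("pics/w9.png"),cv2.COLOR_BGR2GRAY)
for r in range(0,100,3): print("%3d "%r+"".join(" .:-=+*#%@"[min(9,v*10//256)] for v in g[r,262:372]))
E
```

```text
<stdin>:3: RuntimeWarning: overflow encountered in scalar multiply
Traceback (most recent call last):
OverflowError: Python integer 256 out of bounds for uint8
```

```bash
python3 - <<'E'
from h import *
g=cv2.cvtColor(cv2.imread("pics/w9.png"),cv2.COLOR_BGR2GRAY).astype(int)
for r in range(0,100,3): print("%3d "%r+"".join(" .:-=+*#%@"[min(9,v*10//256)] for v in g[r,262:372]))
E
```

```text
0 =++=+++++++++++=-::......::=++-:::::--------------------:::-*#*=-::...-==+++++++++++++++++++++++++++++++++++==
  3 ++++=+++++++++++===-:.....:::-==--=======================++##*-:::::-==++++++++++++++++++++++++++++++++++++===
  6 ++++++++++++++++++++=-:....::::--==========*####*+++++===+=-::::::-==++++++++++++++++++++++++++++++++++++++==*
  9 =+++++++++++++++++++++==-::::::::::::::::-=+****++==---:::::::--==+++++++++++++++++++++++++++++++++++++++++=+#
 12 +++++++++++++++++++++++++++==--::::::::::::::::::::::::::---==++++++++++++++++++++++++++++++++++++++++++++==+%
 15 ++++++++++++++++++++++++++++++++====-----:----------===+++++++++++++++++++++++++++++++++++++++++++++++++==-+%@
 18 +++++++++++++++++++++++++++++++++++++++++++++++++++++++++++++++++++++++++++++++++++++++++++++++++++++++==+%@@@
 21 +++++++++++++++++++++++++++++++++++++++++++++++++++++++++++++++++++++++++++++++++++++++++++++++++++++==*%@@@@@
 24 +++++++++++++++++++++++++++++++++++++++++++++++++++++++++++++++++++++++++++++++++++++++++++++++++++==+#@@@@@@@
 27 +++++++++++++++++++++++++++++++++++++++++++++++++++++++++++++++
[... 2107 characters left out ...]
@@@@@@@@@@
 84 @@@@@@@@@@@@@@@@@@@@@@@@@@@@@@@*++++++++++%@@@@#+**#%@@@%##*#@@@@@@@@@@@@@@@@@@@@@@@@@@@@@@@@@@@@@@@@@@@@@@@@@
 87 @@@@@@@@@@@@@@@@@@@@@@@@@@@@@@@*++++++++++#@@@@#+**#%@@@%##*#@@@@@@@@@@@@@@@@@@@@@@@@@@@@@@@@@@@@@@@@@@@@@@@@@
 90 %%%%%%%%%#####################*=========-=+****++**#%@@@%##*+************#**#############################%%%%%
 93 -------=+*######*+=-:::::::::::::::::::::::::::-=**#%@@@%##*=--------------------------------:--:::-::::::::::
 96 =======+*##%@@@%##*+========-::::::::::======+==+**#%@@@%##*+=++++++=++=+++=++++++++++++++++++++++++++++++++++
 99 =====--=+*##%@@@%##*++======-::::::::::-========+**#%@@@%##*+===+======+====++++++++++++++++++++++++++++++++++
```

```bash
python3 -m jog '[{"tx":-25,"ty":0,"tz":0,"wx":0,"wy":0,"wz":0,"hand":15},{"tx":-25,"ty":0,"tz":0,"wx":0,"wy":0,"wz":0,"hand":15},{"tx":0,"ty":0,"tz":0,"wx":0,"wy":0,"wz":0,"hand":15},{"tx":0,"ty":0,"tz":0,"wx":0,"wy":0,"wz":0,"hand":15},{"tx":0,"ty":0,"tz":0,"wx":0,"wy":0,"wz":0,"hand":15}]'|sed -n '2p;4,6p'
python3 -m jog '[{"tx":0,"ty":0,"tz":0,"wx":0,"wy":0,"wz":0,"hand":15},{"tx":0,"ty":0,"tz":0,"wx":0,"wy":0,"wz":0,"hand":15},{"tx":0,"ty":0,"tz":0,"wx":0,"wy":0,"wz":0,"hand":15},{"tx":0,"ty":0,"tz":0,"wx":0,"wy":0,"wz":0,"hand":15},{"tx":0,"ty":0,"tz":0,"wx":0,"wy":0,"wz":0,"hand":15}]'|sed -n '2p;4,6p'
python3 look.py hole1 .066 w10
python3 - <<'E'
from h import *
im=cv2.imread("pics/w10.png"); cv2.imwrite("pics/c10.png",cv2.resize(im[0:190,130:390],None,fx=3,fy=3,interpolation=cv2.INTER_CUBIC))
E
```

```text
position: [0.4367, 0.0542, 0.0658]
wrist_force: [0.2, -0.4, 0.2]
grip_width: 0.0206
grip_force: 60.3
position: [0.4362, 0.0541, 0.0653]
wrist_force: [-0.2, -0.2, -0.2]
grip_width: 0.0205
grip_force: 60.3
[13. 92.] 0.96 [0.5686 0.1471 0.066 ]
```

View pics/c10.png

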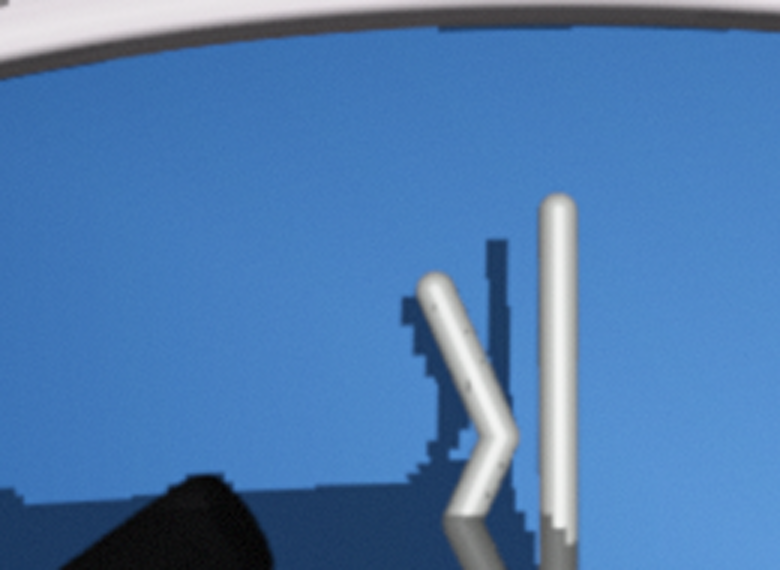

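```bash
python3 -m jog '[{"tx":20,"ty":0,"tz":-18,"wx":0,"wy":0,"wz":0,"hand":15},{"tx":20,"ty":0,"tz":0,"wx":0,"wy":0,"wz":0,"hand":15},{"tx":20,"ty":0,"tz":0,"wx":0,"wy":0,"wz":0,"hand":15},{"tx":0,"ty":0,"tz":0,"wx":0,"wy":0,"wz":0,"hand":15},{"tx":0,"ty":0,"tz":0,"wx":0,"wy":0,"wz":0,"hand":15}]'|sed -n '2p;4,6p'
python3 -m jog '[{"tx":0,"ty":0,"tz":0,"wx":0,"wy":0,"wz":0,"hand":15},{"tx":0,"ty":0,"tz":0,"wx":0,"wy":0,"wz":0,"hand":15},{"tx":0,"ty":0,"tz":0,"wx":0,"wy":0,"wz":0,"hand":15},{"tx":0,"ty":0,"tz":0,"wx":0,"wy":0,"wz":0,"hand":15},{"tx":0,"ty":0,"tz":0,"wx":0,"wy":0,"wz":0,"hand":15}]'|sed -n '2p;4,6p'
python3 look.py hole1 .066 w11
python3 - <<'E'
from h import *
k=np.load("k_w11.npy",allow_pickle=True).item()
g=cv2.cvtColor(cv2.imread("pics/w11.png"),cv2.COLOR_BGR2GRAY).astype(int)
for r in range(0,110,2): print("%3d "%r+"".join(" .:-=+*#%@"[min(9,v*10//256)] for v in g[r,270:360]))
print(proj("wrist",[.6134,.0545,.081],k), k["cy"],k["cx"]); to([.49,.055,.0834],-1.2)
E
```

```text
position: [0.4962, 0.0527, 0.083]
wrist_force: [-0.6, -0.2, -0.8]
grip_width: 0.0207
grip_force: 60.3
position: [0.4955, 0.0528, 0.0834]
wrist_force: [-0.2, 0.4, -0.3]
grip_width: 0.0209
grip_force: 60.3
[ 71. 200.] 0.57 [0.5969 0.1012 0.066 ]
  0 +++++++++++++++++++++++++===+*%%%%%%%%%%%%%%%%*====++++++++++++++++++++++++++++++++++++++=
  2 +++++++++++++++++++++++===+*%%%%%%%%%%%%%%%%%%%#*+===++++++++++++++++++++++++++++++++++++=
  4 +++++++++++++++++++++===+#%%%%%%%%%%%%%%%%%%%%%%%#*+===+++++++++++++++++++++++++++++++++++
  6 +++++++++++++++++++=--==*%%%%%%%%%%%%%%%%%%%%%%%%%#++====+++++++++++++++++++++++++++++++++
  8 ++++++++++++++++++=---=*%%%%%%%%%%%%%%%%%%%@%@%%%%%*+=====++++++++++++++++++++++++++++++++
 10 +++++++++++++++++=----=*%%%%%%%%%%%%%%%%%%%%%%%%%@%#++======++++++++++++++++++++++++++++++
 12 ++++++++++++++++=-----=*%%%%%%%%%%%%%%%%%%%%%%%%@%%#+=++=====+++++++++++++++++++++++++++++
 14 ++++++++++++++=--------+#%@@%@%%@%@@%@@@@@@@@@@@@@#+==+=======++++++++++++++++++++++++++++
 16 +++++++++++++=-:--------*%@@@@@@@@@@@@@@@@@@@@@@@%*========-:-=+++++++++++++++++++++++++++
 
[... 3827 characters left out ...]
+++*@@@@@@@@@@@#+**#%@@@%##*#@@@@@@@@@@@@@@@@@@@@@@@@@@@@@@@@@@@@@
100 +**#%%@@%%#**#@@@@@@@@*++++*@@@@@@@@@@@#+*##%@@@%##*#@@@@@@@@@@@@@@@@@@@@@@@@@@@@@@@@@@@@@
102 ++**##%@@%%#**#@@@@@@@*++++*@@@@@@@@@@@#+**#%@@@%#**#@@@@@@@@@@@@@@@@@@@@@@@@@@@@@@@@@@@@@
104 +=+**#%@@@%%#**#@@@@@%*++++*@@@@@@@@@@@#+**#%@@@%##*#@@@@@@@@@@@@@@@@@@@@@@@@@@@@@@@@@@@@@
106 ++++*##%@@@%##**%@@@@%*++++*@@@@@@@@@@@#+**#%@@@%##*#@@@@@@@@@@@@@@@@@@@@@@@@@@@@@@@@@@@@@
108 +++++*##%@@@%##**#@@@%+++++*@@@@@@@@@@@#+**#%@@@%##*#@@@@@@@@@@@@@@@@@@@@@@@@@@@@@@@@@@@@@
[ 16.56879056 305.9395406 ] 233.80073131463493 316.0256062526273
at [0.4957 0.0528 0.0834] tilt 0.01 yaw 178.7 shift [-5.8 -2.1  0. ] rows 0.1 wz -0.1 j6 1.59
```

```bash
python3 -m jog '[{"tx":0,"ty":-3.7,"tz":8,"wx":0,"wy":0,"wz":0,"hand":15},{"tx":0,"ty":0,"tz":9,"wx":0,"wy":0,"wz":0,"hand":15},{"tx":0,"ty":0,"tz":0,"wx":0,"wy":0,"wz":0,"hand":15},{"tx":0,"ty":0,"tz":0,"wx":0,"wy":0,"wz":0,"hand":15},{"tx":0,"ty":0,"tz":0,"wx":0,"wy":0,"wz":0,"hand":15}]'|sed -n '2p;4,6p'
python3 -m jog '[{"tx":4,"ty":0,"tz":0,"wx":0,"wy":0,"wz":0,"hand":15},{"tx":0,"ty":0,"tz":0,"wx":0,"wy":0,"wz":0,"hand":15},{"tx":0,"ty":0,"tz":0,"wx":0,"wy":0,"wz":0,"hand":15},{"tx":0,"ty":0,"tz":0,"wx":0,"wy":0,"wz":0,"hand":15},{"tx":0,"ty":0,"tz":0,"wx":0,"wy":0,"wz":0,"hand":15}]'|sed -n '2p;4,6p'
python3 look.py hole1 .066 w12
python3 - <<'E'
from h import *
g=cv2.cvtColor(cv2.imread("pics/w12.png"),cv2.COLOR_BGR2GRAY).astype(int)
for r in range(0,60,3): print("%3d "%r+"".join(" .:-=+*#%@"[min(9,v*10//256)] for v in g[r,270:360]))
E
```

```text
position: [0.4957, 0.0565, 0.0658]
wrist_force: [0.3, 0.1, 0.1]
grip_width: 0.0206
grip_force: 60.3
position: [0.5001, 0.0564, 0.0664]
wrist_force: [0.5, 0.3, -1.1]
grip_width: 0.0207
grip_force: 60.3
[ 76. 204.] 0.73 [0.5963 0.0977 0.066 ]
  0 +=++++++++++++++++++++++++++====+#%%%%%%%%%%%%%%%%%%%%%%%%%%#+===+++++++++++++++++++++++++
  3 +++++++++++++++++++++++++==--==+#%%%%%%%%%%%%%%%%@@%%%%%%%@@%#*++===++++++++++++++++++++++
  6 ++++++++++++++++++++++++=-----=#%%%%%%%%%%%%%%%%%%%%%%@%%%@@@%#++=+==+++++++++++++++++++++
  9 ++++++++++++++++++++++=-------+#%%%%%%%%%%%%%%@@%@@@@@@%@@@@@%#+==+===++++++++++++++++++++
 12 ++++++++++++++++++++=:---------+%@@@@@@%@@@@@@@@@@@@@@@@@@@@@%*==++++===++++++++++++++++++
 15 ++++++++++++++++++=-.::--------=+#@@@@@@@@@@@@@@@@@@@@@@@@@@%*============++++++++++++++++
 18 +++++++++++++++++=:...:---------===*#%@@@@@@@@@@@@@@@@@@%#*+==========-:-=++++++++++++++++
 21 +++++++++++++++++-:....:----------=--==+*##%%%@@%%%##*++==============:.:-=+++++++++++++++
 24 ++++++++++++++++=-......---------=---===--::::---::--================-:.:-=+++++++++++++++
 27 
[... 340 characters left out ...]
-----=*#*-::.:-=+++++++++++++++++++
 39 ++++++++++++++++++++++=-:..:::::--========================+**+=::::-=+++++++++++++++++++++
 42 +++++++++++++++++++++++++=-::::::::--===---=*#######**++==-::::-==++++++++++++++++***+++++
 45 +++++++++++++++++++++++++++++==-:::::::::::::::::::::::::---==++++++++++++*++++**++**++***
 48 +++++++++++++++++++++++++++++++++++===--------------===++++++++++++++*+++****+*++*********
 51 +++++++++++++++++++++++++++++++++++++++++++++++++++++++++++++++++**+++******+*************
 54 ++++++++++++++++++++++++++++++++++++++++++++++++++++++++++*+*+*++*************************
 57 ++++++++++++++++++++++++++++++++++++++++++++++++++++**+******+****************************
```

```bash
python3 -m jog '[{"tx":3,"ty":0,"tz":0,"wx":0,"wy":0,"wz":0,"hand":15},{"tx":3,"ty":0,"tz":0,"wx":0,"wy":0,"wz":0,"hand":15},{"tx":3,"ty":0,"tz":0,"wx":0,"wy":0,"wz":0,"hand":15},{"tx":3,"ty":0,"tz":0,"wx":0,"wy":0,"wz":0,"hand":15},{"tx":0,"ty":0,"tz":0,"wx":0,"wy":0,"wz":0,"hand":15}]'|sed -n '2p;4,6p'
python3 -m jog '[{"tx":2,"ty":0,"tz":0,"wx":0,"wy":0,"wz":0,"hand":15},{"tx":2,"ty":0,"tz":0,"wx":0,"wy":0,"wz":0,"hand":15},{"tx":2,"ty":0,"tz":0,"wx":0,"wy":0,"wz":0,"hand":15},{"tx":0,"ty":0,"tz":0,"wx":0,"wy":0,"wz":0,"hand":15},{"tx":0,"ty":0,"tz":0,"wx":0,"wy":0,"wz":0,"hand":15}]'|sed -n '2p;4,6p'
```

```text
position: [0.5127, 0.0561, 0.0664]
wrist_force: [1.3, -0.0, 0.5]
grip_width: 0.0207
grip_force: 60.3
position: [0.518, 0.056, 0.0663]
wrist_force: [0.4, -0.1, 0.2]
grip_width: 0.0209
grip_force: 60.3
```

```bash
python3 -m jog '[{"tx":4,"ty":0,"tz":0,"wx":0,"wy":0,"wz":0,"hand":15},{"tx":4,"ty":0,"tz":0,"wx":0,"wy":0,"wz":0,"hand":15},{"tx":4,"ty":0,"tz":0,"wx":0,"wy":0,"wz":0,"hand":15},{"tx":4,"ty":0,"tz":0,"wx":0,"wy":0,"wz":0,"hand":15},{"tx":4,"ty":0,"tz":0,"wx":0,"wy":0,"wz":0,"hand":15}]'|sed -n '2p;4,6p'
python3 -m jog '[{"tx":3,"ty":0,"tz":0,"wx":0,"wy":0,"wz":0,"hand":15},{"tx":3,"ty":0,"tz":0,"wx":0,"wy":0,"wz":0,"hand":15},{"tx":3,"ty":0,"tz":0,"wx":0,"wy":0,"wz":0,"hand":15},{"tx":0,"ty":0,"tz":0,"wx":0,"wy":0,"wz":0,"hand":15},{"tx":0,"ty":0,"tz":0,"wx":0,"wy":0,"wz":0,"hand":15}]'|sed -n '2p;4,6p'
```

```text
position: [0.5385, 0.0555, 0.0663]
wrist_force: [-0.4, -0.6, -1.5]
grip_width: 0.0208
grip_force: 60.3
position: [0.5475, 0.0561, 0.0663]
wrist_force: [-0.3, 3.7, -0.1]
grip_width: 0.0205
grip_force: 60.4
```

```bash
python3 -m jog '[{"tx":2,"ty":0,"tz":0,"wx":0,"wy":0,"wz":0,"hand":15},{"tx":2,"ty":0,"tz":0,"wx":0,"wy":0,"wz":0,"hand":15},{"tx":2,"ty":0,"tz":0,"wx":0,"wy":0,"wz":0,"hand":15},{"tx":0,"ty":0,"tz":0,"wx":0,"wy":0,"wz":0,"hand":15},{"tx":0,"ty":0,"tz":0,"wx":0,"wy":0,"wz":0,"hand":15}]'|sed -n '2p;4,6p'
python3 -m jog '[{"tx":1.5,"ty":0,"tz":0,"wx":0,"wy":0,"wz":0,"hand":15},{"tx":1.5,"ty":0,"tz":0,"wx":0,"wy":0,"wz":0,"hand":15},{"tx":0,"ty":0,"tz":0,"wx":0,"wy":0,"wz":0,"hand":15},{"tx":0,"ty":0,"tz":0,"wx":0,"wy":0,"wz":0,"hand":15},{"tx":0,"ty":0,"tz":0,"wx":0,"wy":0,"wz":0,"hand":15}]'|sed -n '2p;4,6p'
```

```text
position: [0.5542, 0.0553, 0.0668]
wrist_force: [1.9, 4.1, -1.1]
grip_width: 0.0207
grip_force: 60.3
position: [0.5566, 0.0548, 0.0665]
wrist_force: [1.9, 3.0, -1.8]
grip_width: 0.0209
grip_force: 60.2
```

```bash
python3 -m jog '[{"tx":1.5,"ty":0,"tz":0,"wx":0,"wy":0,"wz":0,"hand":15},{"tx":0,"ty":0,"tz":0,"wx":0,"wy":0,"wz":0,"hand":15},{"tx":0,"ty":0,"tz":0,"wx":0,"wy":0,"wz":0,"hand":15},{"tx":0,"ty":0,"tz":0,"wx":0,"wy":0,"wz":0,"hand":15},{"tx":0,"ty":0,"tz":0,"wx":0,"wy":0,"wz":0,"hand":15}]'|sed -n '2p;4,6p'
python3 -m jog '[{"tx":1.5,"ty":0,"tz":0,"wx":0,"wy":0,"wz":0,"hand":15},{"tx":0,"ty":0,"tz":0,"wx":0,"wy":0,"wz":0,"hand":15},{"tx":0,"ty":0,"tz":0,"wx":0,"wy":0,"wz":0,"hand":15},{"tx":0,"ty":0,"tz":0,"wx":0,"wy":0,"wz":0,"hand":15},{"tx":0,"ty":0,"tz":0,"wx":0,"wy":0,"wz":0,"hand":15}]'|sed -n '2p;4,6p'
```

```text
position: [0.5575, 0.0549, 0.0663]
wrist_force: [1.9, 2.1, -1.4]
grip_width: 0.0207
grip_force: 60.2
position: [0.5589, 0.0548, 0.0662]
wrist_force: [0.7, 0.3, -0.7]
grip_width: 0.0208
grip_force: 60.3
```

```bash
python3 -m jog '[{"tx":0.5,"ty":0,"tz":0,"wx":0,"wy":0,"wz":0,"hand":15},{"tx":0,"ty":0,"tz":0,"wx":0,"wy":0,"wz":0,"hand":15},{"tx":0,"ty":0,"tz":0,"wx":0,"wy":0,"wz":0,"hand":50},{"tx":0,"ty":0,"tz":0,"wx":0,"wy":0,"wz":0,"hand":50},{"tx":0,"ty":0,"tz":0,"wx":0,"wy":0,"wz":0,"hand":50}]'|sed -n '2p;4,6p'
python3 -m jog '[{"tx":0,"ty":0,"tz":0,"wx":0,"wy":0,"wz":0,"hand":50},{"tx":0,"ty":0,"tz":-25,"wx":0,"wy":0,"wz":0,"hand":50},{"tx":0,"ty":0,"tz":-35,"wx":0,"wy":0,"wz":0,"hand":50},{"tx":0,"ty":0,"tz":-40,"wx":0,"wy":0,"wz":0,"hand":50},{"tx":0,"ty":0,"tz":0,"wx":0,"wy":0,"wz":0,"hand":50}]'|sed -n '2p;4,6p'
python3 - <<'E'
from h import *
im=ctrl.snapshot("top"); cv2.imwrite("pics/top2.png",im[:,:,::-1])
to([.602,-.14,.165],-27); print(ctrl.get_state()["time"])
for n,z in (("reel1_mid",.045),("clip1_grip",.02)): print(n,[(np.round(d["pixel"]).tolist(),round(d["conf"],2),np.round(at_z("top",d["pixel"],z),3).tolist()) for d in ctrl.spot_in(n,"top")])
E
```

```text
position: [0.5595, 0.0547, 0.0664]
wrist_force: [-0.4, 0.3, 0.1]
grip_width: 0.0501
grip_force: 0.0
position: [0.564, 0.0549, 0.1762]
wrist_force: [1.3, -0.9, 1.8]
grip_width: 0.0501
grip_force: 0.0
at [0.5628 0.0549 0.1728] tilt 0.71 yaw 178.7 shift [ 43.6 194.    8.4] rows 4.8 wz 25.7 j6 1.59
38.45
reel1_mid []
clip1_grip [([224.0, 285.0], 0.47, [0.565, 0.066, 0.02])]
```

```bash
python3 -m jog '[{"tx":8.2,"ty":38.8,"tz":0,"wx":0,"wy":0,"wz":0,"hand":50},{"tx":8.2,"ty":38.8,"tz":0,"wx":0,"wy":0,"wz":0,"hand":50},{"tx":8.2,"ty":38.8,"tz":0,"wx":0,"wy":0,"wz":0,"hand":50},{"tx":8.2,"ty":38.8,"tz":0,"wx":0,"wy":0,"wz":0,"hand":50},{"tx":8.2,"ty":38.8,"tz":0,"wx":0,"wy":0,"wz":0,"hand":50}]'|sed -n '2p;4,6p'
python3 -m jog '[{"tx":0,"ty":0,"tz":0,"wx":0,"wy":0,"wz":7,"hand":50},{"tx":0,"ty":0,"tz":0,"wx":0,"wy":0,"wz":7,"hand":50},{"tx":0,"ty":0,"tz":0,"wx":0,"wy":0,"wz":7,"hand":50},{"tx":0,"ty":0,"tz":0,"wx":0,"wy":0,"wz":4.7,"hand":50},{"tx":0,"ty":0,"tz":0,"wx":0,"wy":0,"wz":0,"hand":50}]'|sed -n '2p;4,6p'
python3 look.py clip1_grip .02 w13
python3 - <<'E'
from h import *
to([.602,-.14,.16],-27)
im=cv2.imread("pics/w13.png"); g=cv2.cvtColor(im,cv2.COLOR_BGR2GRAY).astype(int)
m=(im.astype(int).max(2)<60).astype(np.uint8); m[265:]=0
n,l,st,c=cv2.connectedComponentsWithStats(m); print([(s.tolist(),np.round(q).tolist()) for s,q in zip(st[1:],c[1:]) if s[4]>150])
b=((im.min(2)>120)).astype(np.uint8); b[265:]=0
n,l,st,c=cv2.connectedComponentsWithStats(b); print([(s.tolist(),np.round(q).tolist()) for s,q in zip(st[1:],c[1:]) if s[4]>150])
for r in range(75,265,4): print("%3d "%r+"".join(" .:-=+*#%@"[min(9,v*10//256)] for v in g[r,240:400:2]))
E
```

```text
position: [0.5948, -0.1412, 0.1636]
wrist_force: [1.1, 0.3, 0.1]
grip_width: 0.05
grip_force: 0.0
position: [0.5948, -0.1398, 0.1635]
wrist_force: [0.3, 0.4, 0.1]
grip_width: 0.0497
grip_force: 0.0
[324. 107.] 0.82 [0.5968 0.0952 0.02  ]
at [ 0.5951 -0.1396  0.1643] tilt 0.2 yaw 153.1 shift [ 6.3 -2.8  4.3] rows 0.2 wz 0.1 j6 1.72
[([272, 0, 38, 12, 269], [287.0, 4.0]), ([517, 0, 98, 85, 4792], [565.0, 39.0]), ([0, 9, 42, 142, 3272], [13.0, 87.0]), ([456, 121, 37, 47, 1426], [474.0, 144.0]), ([295, 176, 29, 51, 1356], [309.0, 201.0])]
[([10, 0, 116, 85, 4748], [53.0, 28.0]), ([573, 0, 67, 265, 11091], [617.0, 123.0]), ([447, 31, 23, 91, 443], [458.0, 76.0]), ([432, 44, 31, 79, 436], [448.0, 83.0]), ([139, 73, 29, 37, 488], [153.0, 91.0]), ([308, 78, 7, 98, 579], [311.0, 126.0]), ([289, 90, 17, 86, 554], [298.0, 133.0]), ([92, 232, 73, 33, 1154], [133.0, 253.0])]
 75 ==============+==+++=++++++++++++++++++++++++++++++++++++++++++++++++++++++===++
 79 =============+====++=+++++++++++++=*#++++++++++++++++++++++++++++++++++++++=++++
 83 ===========+=====+=+++++++++++++++=#%++++++++++++++
[... 3154 characters left out ...]
====================
235 ::::::::::::::::::::::::::::::::::::::::=-:::::::::-============================
239 ::::::::::::.::::::::.::::::::::::-===========:::-==============================
243 :::::::::::::::::::::::::::::--=-===============================================
247 :::::::::::::::::::::::::::::===================================================
251 .::::.::::::::.::::::::::::::===================================================
255 :::::::.:::::.:.::.:::.:::::-==========================================-=*+=====
259 ::::...::.::::::.::::::.::::::=========================================-+*+=====
263 :::::..:.::.:..::::::::::::::-================================--=======-+*+=====
```

```bash
python3 - <<'E'
from h import *
k=np.load("k_w13.npy",allow_pickle=True).item(); w=lambda r,c,z:at_z("wrist",(r,c),z,k)
t,r,e=w(78,311.9,.004),w(175,310.2,.004),w(226.5,309.5,.026); d=t-r; print(t,r,e,np.degrees(np.arctan2(d[1],d[0])))
u=d/np.linalg.norm(d); u[2]=0; g=[t-.098*u,r-.019*u,e+.019*u,(w(200,295,.026)+w(200,324,.026))/2]; print(np.round(g,4))
m=np.mean([g[0][:2],g[1][:2],g[2][:2]],0); to([m[0],m[1],.0035],np.degrees(np.arctan2(d[1],d[0])))
E
```

```text
[ 0.69691915 -0.18737818  0.004     ] [ 0.62732196 -0.15016402  0.004     ] [ 0.59422659 -0.13282061  0.026     ] -28.133762714664897
[[ 0.6105 -0.1412  0.004 ]
 [ 0.6106 -0.1412  0.004 ]
 [ 0.611  -0.1418  0.026 ]
 [ 0.6129 -0.1425  0.026 ]]
at [ 0.5951 -0.1396  0.1643] tilt 0.2 yaw 153.1 shift [ 15.2  -5.6 160.7] rows 3.9 wz 1.2 j6 1.72
```

```bash
python3 -m jog '[{"tx":15,"ty":-5.6,"tz":30,"wx":0,"wy":0,"wz":1.2,"hand":50},{"tx":0,"ty":0,"tz":38,"wx":0,"wy":0,"wz":0,"hand":50},{"tx":0,"ty":0,"tz":35,"wx":0,"wy":0,"wz":0,"hand":50},{"tx":0,"ty":0,"tz":25,"wx":0,"wy":0,"wz":0,"hand":50},{"tx":0,"ty":0,"tz":12,"wx":0,"wy":0,"wz":0,"hand":50}]'|sed -n '2p;4,6p'
python3 -m jog '[{"tx":0,"ty":0,"tz":8,"wx":0,"wy":0,"wz":0,"hand":50},{"tx":0,"ty":0,"tz":7,"wx":0,"wy":0,"wz":0,"hand":50},{"tx":0,"ty":0,"tz":4,"wx":0,"wy":0,"wz":0,"hand":50},{"tx":0,"ty":0,"tz":0,"wx":0,"wy":0,"wz":0,"hand":50},{"tx":0,"ty":0,"tz":0,"wx":0,"wy":0,"wz":0,"hand":50}]'|sed -n '2p;4,6p'
python3 -m jog '[{"tx":0,"ty":0,"tz":0,"wx":0,"wy":0,"wz":0,"hand":50},{"tx":0,"ty":0,"tz":0,"wx":0,"wy":0,"wz":0,"hand":50},{"tx":0,"ty":0,"tz":0,"wx":0,"wy":0,"wz":0,"hand":50},{"tx":0,"ty":0,"tz":0,"wx":0,"wy":0,"wz":0,"hand":50},{"tx":0,"ty":0,"tz":0,"wx":0,"wy":0,"wz":0,"hand":50}]'|sed -n '2p;4,6p'
```

```text
position: [0.6083, -0.1404, 0.0203]
wrist_force: [-0.7, 0.3, -0.9]
grip_width: 0.0504
grip_force: 0.0
position: [0.613, -0.1421, 0.0089]
wrist_force: [1.2, -0.5, 0.4]
grip_width: 0.0498
grip_force: 0.0
position: [0.612, -0.1417, 0.0076]
wrist_force: [0.2, 0.3, 0.1]
grip_width: 0.05
grip_force: 0.0
```

Slightly high; go 3.5 mm lower and grip.

```bash
python3 -m jog '[{"tx":-1,"ty":0,"tz":3.5,"wx":0,"wy":0,"wz":0,"hand":50},{"tx":0,"ty":0,"tz":0,"wx":0,"wy":0,"wz":0,"hand":15},{"tx":0,"ty":0,"tz":0,"wx":0,"wy":0,"wz":0,"hand":15},{"tx":0,"ty":0,"tz":0,"wx":0,"wy":0,"wz":0,"hand":15},{"tx":0,"ty":0,"tz":0,"wx":0,"wy":0,"wz":0,"hand":15}]'|sed -n '2p;4,6p'
python3 -m jog '[{"tx":0,"ty":0,"tz":0,"wx":0,"wy":0,"wz":0,"hand":15},{"tx":0,"ty":0,"tz":0,"wx":0,"wy":0,"wz":0,"hand":15},{"tx":0,"ty":0,"tz":0,"wx":0,"wy":0,"wz":0,"hand":15},{"tx":0,"ty":0,"tz":0,"wx":0,"wy":0,"wz":0,"hand":15},{"tx":0,"ty":0,"tz":0,"wx":0,"wy":0,"wz":0,"hand":15}]'|sed -n '2p;4,6p'
```

```text
position: [0.6111, -0.1413, 0.0039]
wrist_force: [0.1, 0.1, -0.7]
grip_width: 0.0206
grip_force: 60.1
position: [0.611, -0.1412, 0.0037]
wrist_force: [-0.4, 0.2, -0.7]
grip_width: 0.0208
grip_force: 60.1
```

```bash
python3 -m jog '[{"tx":0,"ty":0,"tz":-30,"wx":0,"wy":0,"wz":0,"hand":15},{"tx":0,"ty":0,"tz":-30,"wx":0,"wy":0,"wz":0,"hand":15},{"tx":0,"ty":0,"tz":-30,"wx":0,"wy":0,"wz":-6.8,"hand":15},{"tx":0,"ty":0,"tz":-30,"wx":0,"wy":0,"wz":-6.8,"hand":15},{"tx":0,"ty":0,"tz":0,"wx":0,"wy":0,"wz":-6.8,"hand":15}]'|sed -n '2p;4,6p'
python3 -m jog '[{"tx":0,"ty":0,"tz":0,"wx":0,"wy":0,"wz":-6.7,"hand":15},{"tx":0,"ty":0,"tz":0,"wx":0,"wy":0,"wz":0,"hand":15},{"tx":0,"ty":0,"tz":0,"wx":0,"wy":0,"wz":0,"hand":15},{"tx":0,"ty":0,"tz":0,"wx":0,"wy":0,"wz":0,"hand":15},{"tx":0,"ty":0,"tz":0,"wx":0,"wy":0,"wz":0,"hand":15}]'|sed -n '2p;4,6p'
python3 -c '
from h import *
to([.496,.1614,.124],-1.2)'
```

```text
position: [0.615, -0.1425, 0.1327]
wrist_force: [1.1, -0.3, 1.6]
grip_width: 0.0208
grip_force: 60.4
position: [0.6107, -0.1411, 0.123]
wrist_force: [-0.1, 0.4, -0.5]
grip_width: 0.0215
grip_force: 60.4
at [ 0.6107 -0.1411  0.123 ] tilt 0.08 yaw 178.8 shift [-121.  -300.    -0.8] rows 7.8 wz -0.0 j6 1.27
```

```bash
python3 -m jog '[{"tx":-15.1,"ty":-37.5,"tz":0,"wx":0,"wy":0,"wz":0,"hand":15},{"tx":-15.1,"ty":-37.5,"tz":0,"wx":0,"wy":0,"wz":0,"hand":15},{"tx":-15.1,"ty":-37.5,"tz":0,"wx":0,"wy":0,"wz":0,"hand":15},{"tx":-15.1,"ty":-37.5,"tz":0,"wx":0,"wy":0,"wz":0,"hand":15},{"tx":-15.1,"ty":-37.5,"tz":0,"wx":0,"wy":0,"wz":0,"hand":15}]'|sed -n '2p;4,6p'
python3 -m jog '[{"tx":-15.1,"ty":-37.5,"tz":0,"wx":0,"wy":0,"wz":0,"hand":15},{"tx":-15.1,"ty":-37.5,"tz":0,"wx":0,"wy":0,"wz":0,"hand":15},{"tx":-15.1,"ty":-37.5,"tz":0,"wx":0,"wy":0,"wz":0,"hand":15},{"tx":0,"ty":0,"tz":20,"wx":0,"wy":0,"wz":0,"hand":15},{"tx":0,"ty":0,"tz":20,"wx":0,"wy":0,"wz":0,"hand":15}]'|sed -n '2p;4,6p'
python3 -m jog '[{"tx":0,"ty":0,"tz":0,"wx":0,"wy":0,"wz":0,"hand":15},{"tx":0,"ty":0,"tz":0,"wx":0,"wy":0,"wz":0,"hand":15},{"tx":0,"ty":0,"tz":0,"wx":0,"wy":0,"wz":0,"hand":15},{"tx":0,"ty":0,"tz":0,"wx":0,"wy":0,"wz":0,"hand":15},{"tx":0,"ty":0,"tz":0,"wx":0,"wy":0,"wz":0,"hand":15}]'|sed -n '2p;4,6p'
python3 look.py hole1 .066 w14
python3 - <<'E'
from h import *
to([.498,.1614,.0657],-1.2)
g=cv2.cvtColor(cv2.imread("pics/w14.png"),cv2.COLOR_BGR2GRAY).astype(int)
for r in list(range(0,60,3))+list(range(60,130,7)): print("%3d "%r+"".join(" .:-=+*#%@"[min(9,v*10//256)] for v in g[r,260:370]))
E
```

```text
position: [0.5381, 0.0491, 0.1234]
wrist_force: [1.0, 0.6, 0.2]
grip_width: 0.0207
grip_force: 60.3
position: [0.4962, 0.1639, 0.0849]
wrist_force: [0.0, -0.2, -0.8]
grip_width: 0.0211
grip_force: 60.3
position: [0.4972, 0.1607, 0.0852]
wrist_force: [0.7, -0.2, 0.4]
grip_width: 0.0206
grip_force: 60.4
[ 56. 231.] 0.85 [0.6043 0.1955 0.066 ]
at [0.4969 0.1608 0.0848] tilt 0.11 yaw 178.8 shift [ 1.1 -0.6 19.1] rows 0.5 wz 0.0 j6 1.8
  0 %*==++++++++++++++++++++++++++++++++++++++++===+*%@@@@@@@@@@@@%*+==+++++++++++++++++++++++++++++++++++*%%%%%%%
  3 +==++++++++++++++++++++++++++++++++++++++===*#%%%%%%%%%%%%%%%%%%%%#+++++++++++++++++++++++++++++++++++++#%%%%%
  6 =++++++++++++++++++++++++++++++++++++=====*%@@@@@@@@@@@@@@@@@@@@@@@@#+++++++++++++++++++++++++++++++++++++#%%%
  9 ++++++++++++++++++++++++++++++++++++=----+#@@@@@@@@@@@@@@@@@@@@@@@@@%#+++++++++++++++++++++++++++++++++++++#%%
 12 +++++++++++++++++++++++++++++++++=---==-=+%@@@@@@@@@@@@@@@@@@@@@@@@@@#*++++++++++++++++++++++++++++++++++++++#
 15 ++++++++++++++++++++++++++++++=-::---==--=*%@@@@@@@@@@@@@@@@@@@@@@@@%+=+++++++++++++++
[... 2084 characters left out ...]
%%%%%@%%%%
 88 @@@@@@@@@@@@@%%%%%%%@%#*++*+***+++==--:::::::=+***+++*##%@@@%##*+===*#%%%%%@@@@@@@@@@@@@@@@@@@@@@@@@@@@@@@@@@@
 95 @@@@@@@@@%#**#%%@@@%%#**%@@@@@%%%%*++++*%@@@@@@@@@%*+***%@@@%%#*#%@@@@@@@@@@@@@@@@@@@@@@@@@@@@@@@@@@@@@@@@@@@@
102 @@@@@%*+++++++*##%%@@@%##**%@@%*+++++++*%@@@@@@@@@@#+***%@@@%##*#%@@@@@@@@@@@@@@@@@@@@@@@@@@@@@@@@@@@@@@@@@@@@
109 %%%%%#****+=====+*##%@@@@%%#**+========+###########*+*#%%@@@%##**##########%###%###%%%%%%%%%%%%%%%%%%%%%%%%%%%
116 ========-:::::::::-+*##%%@@@%%#*+=:::-==============+*#%%@@@%##*+=============================================
123 ===========-:::::::::-=*##%%@@@%%#*+--==============+*#%@@@@%##*==============================================
```

```bash
python3 -m jog '[{"tx":0,"ty":-1,"tz":9,"wx":0,"wy":0,"wz":0,"hand":15},{"tx":0,"ty":0,"tz":10,"wx":0,"wy":0,"wz":0,"hand":15},{"tx":0,"ty":0,"tz":0,"wx":0,"wy":0,"wz":0,"hand":15},{"tx":0,"ty":0,"tz":0,"wx":0,"wy":0,"wz":0,"hand":15},{"tx":0,"ty":0,"tz":0,"wx":0,"wy":0,"wz":0,"hand":15}]'|sed -n '2p;4,6p'
python3 -m jog '[{"tx":2,"ty":0,"tz":0,"wx":0,"wy":0,"wz":0,"hand":15},{"tx":2,"ty":0,"tz":0,"wx":0,"wy":0,"wz":0,"hand":15},{"tx":0,"ty":0,"tz":0,"wx":0,"wy":0,"wz":0,"hand":15},{"tx":0,"ty":0,"tz":0,"wx":0,"wy":0,"wz":0,"hand":15},{"tx":0,"ty":0,"tz":0,"wx":0,"wy":0,"wz":0,"hand":15}]'|sed -n '2p;4,6p'
```

```text
position: [0.4958, 0.162, 0.0642]
wrist_force: [0.5, -0.2, -0.4]
grip_width: 0.0208
grip_force: 60.3
position: [0.5003, 0.162, 0.065]
wrist_force: [-0.9, -0.0, -0.5]
grip_width: 0.0208
grip_force: 60.3
```

```bash
python3 -m jog '[{"tx":3,"ty":0,"tz":-0.7,"wx":0,"wy":0,"wz":0,"hand":15},{"tx":3,"ty":0,"tz":0,"wx":0,"wy":0,"wz":0,"hand":15},{"tx":3,"ty":0,"tz":0,"wx":0,"wy":0,"wz":0,"hand":15},{"tx":2,"ty":0,"tz":0,"wx":0,"wy":0,"wz":0,"hand":15},{"tx":0,"ty":0,"tz":0,"wx":0,"wy":0,"wz":0,"hand":15}]'|sed -n '2p;4,6p'
python3 -m jog '[{"tx":2,"ty":0,"tz":0,"wx":0,"wy":0,"wz":0,"hand":15},{"tx":2,"ty":0,"tz":0,"wx":0,"wy":0,"wz":0,"hand":15},{"tx":2,"ty":0,"tz":0,"wx":0,"wy":0,"wz":0,"hand":15},{"tx":0,"ty":0,"tz":0,"wx":0,"wy":0,"wz":0,"hand":15},{"tx":0,"ty":0,"tz":0,"wx":0,"wy":0,"wz":0,"hand":15}]'|sed -n '2p;4,6p'
```

```text
position: [0.5116, 0.1617, 0.0655]
wrist_force: [0.3, -0.4, -0.7]
grip_width: 0.0204
grip_force: 60.3
position: [0.5172, 0.1617, 0.0654]
wrist_force: [-0.1, -0.0, -0.2]
grip_width: 0.021
grip_force: 60.3
```

In the hole without force; go on.

```bash
python3 -m jog '[{"tx":4,"ty":0,"tz":0,"wx":0,"wy":0,"wz":0,"hand":15},{"tx":4,"ty":0,"tz":0,"wx":0,"wy":0,"wz":0,"hand":15},{"tx":4,"ty":0,"tz":0,"wx":0,"wy":0,"wz":0,"hand":15},{"tx":4,"ty":0,"tz":0,"wx":0,"wy":0,"wz":0,"hand":15},{"tx":4,"ty":0,"tz":0,"wx":0,"wy":0,"wz":0,"hand":15}]'|sed -n '2p;4,6p'
python3 -m jog '[{"tx":3,"ty":0,"tz":0,"wx":0,"wy":0,"wz":0,"hand":15},{"tx":3,"ty":0,"tz":0,"wx":0,"wy":0,"wz":0,"hand":15},{"tx":3,"ty":0,"tz":0,"wx":0,"wy":0,"wz":0,"hand":15},{"tx":0,"ty":0,"tz":0,"wx":0,"wy":0,"wz":0,"hand":15},{"tx":0,"ty":0,"tz":0,"wx":0,"wy":0,"wz":0,"hand":15}]'|sed -n '2p;4,6p'
python3 -m jog '[{"tx":2,"ty":0,"tz":0,"wx":0,"wy":0,"wz":0,"hand":15},{"tx":2,"ty":0,"tz":0,"wx":0,"wy":0,"wz":0,"hand":15},{"tx":2,"ty":0,"tz":0,"wx":0,"wy":0,"wz":0,"hand":15},{"tx":2,"ty":0,"tz":0,"wx":0,"wy":0,"wz":0,"hand":15},{"tx":0,"ty":0,"tz":0,"wx":0,"wy":0,"wz":0,"hand":15}]'|sed -n '2p;4,6p'
python3 -m jog '[{"tx":2,"ty":0,"tz":0,"wx":0,"wy":0,"wz":0,"hand":15},{"tx":1.5,"ty":0,"tz":0,"wx":0,"wy":0,"wz":0,"hand":15},{"tx":0,"ty":0,"tz":0,"wx":0,"wy":0,"wz":0,"hand":15},{"tx":0,"ty":0,"tz":0,"wx":0,"wy":0,"wz":0,"hand":15},{"tx":0,"ty":0,"tz":0,"wx":0,"wy":0,"wz":0,"hand":15}]'|sed -n '2p;4,6p'
```

```text
position: [0.5376, 0.1613, 0.0655]
wrist_force: [-0.6, -0.2, -0.4]
grip_width: 0.0207
grip_force: 60.3
position: [0.5463, 0.1616, 0.0654]
wrist_force: [-0.6, 1.9, -0.3]
grip_width: 0.0207
grip_force: 60.3
position: [0.5553, 0.1612, 0.0657]
wrist_force: [0.0, 3.4, 0.2]
grip_width: 0.0208
grip_force: 60.4
position: [0.5586, 0.1606, 0.0659]
wrist_force: [1.9, 1.6, -0.5]
grip_width: 0.0212
grip_force: 60.3
```

```bash
python3 -m jog '[{"tx":1.5,"ty":0,"tz":0,"wx":0,"wy":0,"wz":0,"hand":15},{"tx":0,"ty":0,"tz":0,"wx":0,"wy":0,"wz":0,"hand":15},{"tx":0,"ty":0,"tz":0,"wx":0,"wy":0,"wz":0,"hand":15},{"tx":0,"ty":0,"tz":0,"wx":0,"wy":0,"wz":0,"hand":15},{"tx":0,"ty":0,"tz":0,"wx":0,"wy":0,"wz":0,"hand":15}]'|sed -n '2p;4,6p'
python3 -m jog '[{"tx":1.2,"ty":0,"tz":0,"wx":0,"wy":0,"wz":0,"hand":15},{"tx":0,"ty":0,"tz":0,"wx":0,"wy":0,"wz":0,"hand":15},{"tx":0,"ty":0,"tz":0,"wx":0,"wy":0,"wz":0,"hand":15},{"tx":0,"ty":0,"tz":0,"wx":0,"wy":0,"wz":0,"hand":15},{"tx":0,"ty":0,"tz":0,"wx":0,"wy":0,"wz":0,"hand":15}]'|sed -n '2p;4,6p'
```

```text
position: [0.5592, 0.1607, 0.0655]
wrist_force: [2.6, 1.1, -0.1]
grip_width: 0.021
grip_force: 60.3
position: [0.56, 0.1607, 0.0653]
wrist_force: [-0.7, 0.9, -0.4]
grip_width: 0.0207
grip_force: 60.3
```

```bash
python3 -m jog '[{"tx":0.4,"ty":0,"tz":0,"wx":0,"wy":0,"wz":0,"hand":15},{"tx":0,"ty":0,"tz":0,"wx":0,"wy":0,"wz":0,"hand":15},{"tx":0,"ty":0,"tz":0,"wx":0,"wy":0,"wz":0,"hand":50},{"tx":0,"ty":0,"tz":0,"wx":0,"wy":0,"wz":0,"hand":50},{"tx":0,"ty":0,"tz":0,"wx":0,"wy":0,"wz":0,"hand":50}]'|sed -n '2p;4,6p'
python3 -m jog '[{"tx":0,"ty":0,"tz":0,"wx":0,"wy":0,"wz":0,"hand":50},{"tx":0,"ty":0,"tz":-25,"wx":0,"wy":0,"wz":0,"hand":50},{"tx":0,"ty":0,"tz":-40,"wx":0,"wy":0,"wz":0,"hand":50},{"tx":0,"ty":0,"tz":-40,"wx":0,"wy":0,"wz":0,"hand":50},{"tx":-20,"ty":20,"tz":-30,"wx":0,"wy":0,"wz":0,"hand":50}]'|sed -n '2p;4,6p'
python3 -m jog '[{"tx":0,"ty":25,"tz":-30,"wx":0,"wy":0,"wz":0,"hand":50},{"tx":0,"ty":0,"tz":-35,"wx":0,"wy":0,"wz":0,"hand":28},{"tx":0,"ty":0,"tz":-35,"wx":0,"wy":0,"wz":0,"hand":28},{"tx":0,"ty":0,"tz":-35,"wx":0,"wy":0,"wz":0,"hand":28},{"tx":0,"ty":0,"tz":0,"wx":0,"wy":0,"wz":0,"hand":28}]'|sed -n '2p;4,6p'
python3 look.py lamp_knob .263 w15
python3 - <<'E'
from h import *
im=cv2.imread("pics/w15.png"); 
k=np.load("k_w15.npy",allow_pickle=True).item()
p=[proj("wrist",[x,y,.07],k) for x in (.53,.68) for y in (.02,.2)]; p=np.array(p); lo=np.maximum(p.min(0),0).astype(int); hi=p.max(0).astype(int); print(lo,hi)
c=im[lo[0]:hi[0],lo[1]:hi[1]]; f=min(780/c.shape[1],580/c.shape[0]); cv2.imwrite("pics/c15.png",cv2.resize(c,None,fx=f,fy=f,interpolation=cv2.INTER_CUBIC))
to([.5114,.4046,.335],-12.3); print(ctrl.get_state()["time"])
E
```

```text
position: [0.5607, 0.1607, 0.0656]
wrist_force: [-0.0, 0.2, 0.9]
grip_width: 0.0501
grip_force: 0.0
position: [0.5427, 0.1432, 0.2034]
wrist_force: [-0.3, -0.2, 0.9]
grip_width: 0.05
grip_force: 0.0
position: [0.5416, 0.1162, 0.3451]
wrist_force: [-0.5, 0.6, 0.8]
grip_width: 0.0285
grip_force: 0.0
[123. 374.] 0.71 [0.619  0.0802 0.263 ]
[216.  22.] 0.62 [0.5697 0.3485 0.263 ]
[ 75 239] [207 399]
at [0.5405 0.1162 0.3381] tilt 0.3 yaw 178.9 shift [ -34.7 -287.8    3. ] rows 7.0 wz 11.2 j6 1.7
49.2667
```

View pics/c15.png

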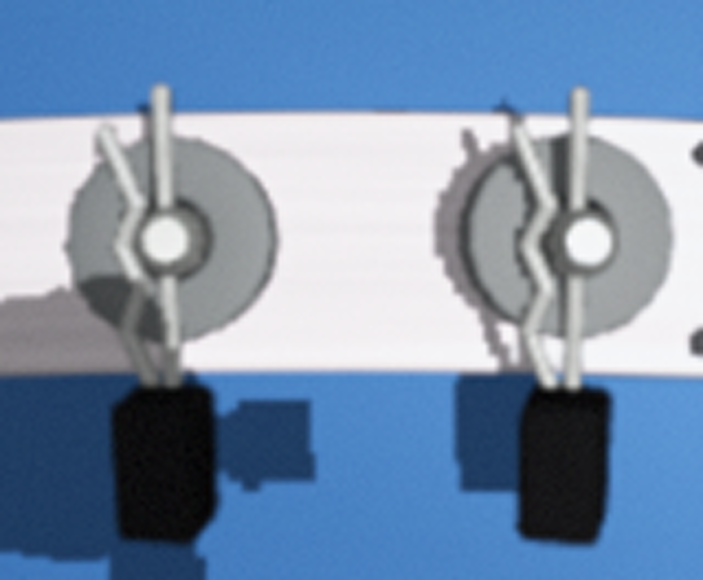

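```bash
python3 -m jog '[{"tx":-5,"ty":-41,"tz":0,"wx":0,"wy":0,"wz":0,"hand":34},{"tx":-5,"ty":-41,"tz":0,"wx":0,"wy":0,"wz":0,"hand":34},{"tx":-5,"ty":-41,"tz":0,"wx":0,"wy":0,"wz":0,"hand":34},{"tx":-5,"ty":-41,"tz":0,"wx":0,"wy":0,"wz":0,"hand":34},{"tx":-5,"ty":-41,"tz":0,"wx":0,"wy":0,"wz":0,"hand":34}]'|sed -n '2p;4,6p'
python3 -m jog '[{"tx":-5,"ty":-41,"tz":0,"wx":0,"wy":0,"wz":0,"hand":34},{"tx":-5,"ty":-41,"tz":0,"wx":0,"wy":0,"wz":0,"hand":34},{"tx":0,"ty":0,"tz":0,"wx":0,"wy":0,"wz":5.6,"hand":34},{"tx":0,"ty":0,"tz":0,"wx":0,"wy":0,"wz":5.6,"hand":34},{"tx":0,"ty":0,"tz":0,"wx":0,"wy":0,"wz":0,"hand":34}]'|sed -n '2p;4,6p'
python3 look.py lamp_knob .263 w16
python3 - <<'E'
from h import *
to([.5114,.4046,.258],-12.3)
im=cv2.imread("pics/w16.png"); k=np.load("k_w16.npy",allow_pickle=True).item(); print(proj("wrist",[.5114,.4046,.263],k),proj("wrist",[.5114,.4046,.283],k))
g=cv2.cvtColor(im,cv2.COLOR_BGR2GRAY).astype(int)
for r in range(140,300,5): print("%3d "%r+"".join(" .:-=+*#%@"[min(9,v*10//256)] for v in g[r,220:420:2]))
E
```

```text
position: [0.5178, 0.3232, 0.3329]
wrist_force: [1.6, -0.0, 0.8]
grip_width: 0.034
grip_force: 0.0
position: [0.5095, 0.4048, 0.332]
wrist_force: [-0.0, 0.2, 0.4]
grip_width: 0.0343
grip_force: 0.0
[222. 317.] 0.7 [0.5275 0.4008 0.263 ]
at [0.5101 0.4037 0.3334] tilt 0.2 yaw 167.8 shift [ 1.3 -1.3 75.4] rows 1.8 wz 0.1 j6 2.37
[248.87510387 316.36448203] [260.75007249 316.58639596]
140 %%*+++++++==+++++%%%%%%%%%%%*:.::.:::====*%@@@@@@@@@@@@@@%+=========================================
145 +++=+++++==++++++=++%%%%%%%%+=.....::-===*%@@@@@@@@@@@@@@%==========================================
150 +===++++==+=+===+++==+#%%%%%+=:..:..:-===*%@@@@@@@@@@@@@@%+=========================================
155 +++++==+++=++=++=+++++++*%%%*+=:.....-===*%@@@@@@@@@@@@@@%+=========================================
160 +++++++++=++++=+++++++++++=++++-...:..:::*%@@@@@@@@@@@@@@%==========================================
165 ==+=++++++++===+++++=+++++++++==:...::..:*%@@@@@@@@@@@@@@%==========================================
170 +++++++++++===++++==++++++++++++-.....:.:*%@@@@@@@@@@@@@@%=======================
[... 1944 characters left out ...]
+++++++++++=              =+++++++++++++++++++++%%@*-------=++++====--
270 %%%%%%%%%%%%%%%%%+++++++++++++++++++++++#=              =+++++++++++++++++++++++-:--------=++++==--:
275 %%%%%%%%%%%%%%%%%%+++++++++++++++++++*@@@=              -++++++++++++++++++++++=.....-------+++++=-=
280 %%%%%%%%%%%%%%%%%%%*++++++++++++++*%@@@@@+              +@@@%+++++++++++++++++-........:-+*%%%%%##**
285 %%%%%%%%%%%%%%%%%%%-:::::   +#%@@@@@@@@@@@+            =@@@@@@%*++++=   ::::::-==+++++++++*%%%%%%%%%
290 %%%%%%%%%%@%%%%%%%-:::::.   %@@@@@@@@@@@@@@@#-..  ..-%@@@@@@@@@@%#++=   .::::::+++++++++++++++%%%%@%
295 %%%%%%%%%%%#-    .:::::.    *@@@@@@@@@@@@@@@@@@@@@@@@@@@@@@@@@@@@@@@*    .:::::.    .=+++++++++++#%%
```

```bash
python3 -m jog '[{"tx":0,"ty":0,"tz":38,"wx":0,"wy":0,"wz":0,"hand":34},{"tx":0,"ty":0,"tz":30,"wx":0,"wy":0,"wz":0,"hand":34},{"tx":0,"ty":0,"tz":7,"wx":0,"wy":0,"wz":0,"hand":28},{"tx":0,"ty":0,"tz":0,"wx":0,"wy":0,"wz":0,"hand":28},{"tx":0,"ty":0,"tz":0,"wx":0,"wy":0,"wz":0,"hand":28}]'|sed -n '2p;4,6p'
python3 -m jog '[{"tx":1.6,"ty":26.7,"tz":0,"wx":0,"wy":0,"wz":-7,"hand":28},{"tx":1.6,"ty":26.7,"tz":0,"wx":0,"wy":0,"wz":-7,"hand":28},{"tx":1.6,"ty":26.7,"tz":0,"wx":0,"wy":0,"wz":-7,"hand":28},{"tx":1.6,"ty":26.7,"tz":0,"wx":0,"wy":0,"wz":-7,"hand":28},{"tx":1.6,"ty":26.7,"tz":0,"wx":0,"wy":0,"wz":-7,"hand":28}]'|sed -n '2p;4,6p'
python3 - <<'E'
from h import *
p,r=pose(); print("hinge",p+.219*r.as_matrix()[:,0], yw(r.as_matrix()))
E
```

```text
position: [0.5106, 0.4034, 0.261]
wrist_force: [-0.4, 0.7, 0.2]
grip_width: 0.0284
grip_force: 0.0
position: [0.5229, 0.2728, 0.2645]
wrist_force: [2.6, 3.3, -1.2]
grip_width: 0.0283
grip_force: 1.5
hinge [0.72427057 0.35884188 0.26607413] -156.85884819067948
```

```bash
python3 -m jog '[{"tx":1.6,"ty":26.7,"tz":0,"wx":0,"wy":0,"wz":-7,"hand":28},{"tx":1.6,"ty":26.7,"tz":0,"wx":0,"wy":0,"wz":-7,"hand":28},{"tx":1.6,"ty":26.7,"tz":0,"wx":0,"wy":0,"wz":-7,"hand":28},{"tx":1.2,"ty":19.1,"tz":0,"wx":0,"wy":0,"wz":-5,"hand":28},{"tx":0.8,"ty":15.3,"tz":0,"wx":0,"wy":0,"wz":-4,"hand":28}]'|sed -n '2p;4,6p'
python3 -m jog '[{"tx":0.6,"ty":11.5,"tz":0,"wx":0,"wy":0,"wz":-3,"hand":28},{"tx":0.4,"ty":9.6,"tz":0,"wx":0,"wy":0,"wz":-2.5,"hand":28},{"tx":0.2,"ty":7,"tz":0,"wx":0,"wy":0,"wz":-1.8,"hand":28},{"tx":0,"ty":5,"tz":0,"wx":0,"wy":0,"wz":-1.3,"hand":28},{"tx":0,"ty":0,"tz":0,"wx":0,"wy":0,"wz":0,"hand":28}]'|sed -n '2p;4,6p'
python3 -m jog '[{"tx":0,"ty":0,"tz":0,"wx":0,"wy":0,"wz":0,"hand":28},{"tx":0,"ty":0,"tz":0,"wx":0,"wy":0,"wz":0,"hand":28},{"tx":0,"ty":0,"tz":0,"wx":0,"wy":0,"wz":0,"hand":28},{"tx":0,"ty":0,"tz":0,"wx":0,"wy":0,"wz":0,"hand":40},{"tx":0,"ty":0,"tz":0,"wx":0,"wy":0,"wz":0,"hand":40}]'|sed -n '2p;4,6p'
python3 - <<'E'
from h import *
p,r=pose(); print("pos",p,"hinge",p+.219*r.as_matrix()[:,0], yw(r.as_matrix()))
E
```

```text
position: [0.5939, 0.1822, 0.2647]
wrist_force: [-1.3, 2.2, 0.5]
grip_width: 0.0281
grip_force: 0.9
position: [0.6217, 0.1651, 0.2639]
wrist_force: [-0.2, -0.7, -0.1]
grip_width: 0.0281
grip_force: 0.0
position: [0.6197, 0.1659, 0.2608]
wrist_force: [-0.1, 0.1, 0.0]
grip_width: 0.04
grip_force: 0.0
pos [0.61971965 0.1658796  0.26077308] hinge [0.72488293 0.3579777  0.26079985] -118.6983143135589
```

```bash
python3 -m jog '[{"tx":0,"ty":0,"tz":-15,"wx":0,"wy":0,"wz":0,"hand":40},{"tx":0,"ty":0,"tz":-30,"wx":0,"wy":0,"wz":0,"hand":40},{"tx":0,"ty":0,"tz":-30,"wx":0,"wy":0,"wz":0,"hand":40},{"tx":0,"ty":0,"tz":0,"wx":0,"wy":0,"wz":0,"hand":40},{"tx":0,"ty":0,"tz":0,"wx":0,"wy":0,"wz":0,"hand":40}]'|sed -n '2p;4,6p'
python3 -m jog '[{"tx":-30,"ty":0,"tz":0,"wx":0,"wy":0,"wz":0,"hand":40},{"tx":-30,"ty":0,"tz":0,"wx":0,"wy":0,"wz":0,"hand":40},{"tx":-30,"ty":0,"tz":0,"wx":0,"wy":0,"wz":0,"hand":40},{"tx":0,"ty":0,"tz":0,"wx":0,"wy":0,"wz":0,"hand":40},{"tx":0,"ty":0,"tz":0,"wx":0,"wy":0,"wz":0,"hand":40}]'|sed -n '2p;4,6p'
python3 look.py lamp_knob .263 w17
python3 - <<'E'
from h import *
im=cv2.imread("pics/w17.png"); k=np.load("k_w17.npy",allow_pickle=True).item(); a=proj("wrist",[.619,.164,.263],k); print(a)
m=(im.max(2)<50).astype(np.uint8); n,l,st,c=cv2.connectedComponentsWithStats(m)
for s,q in zip(st[1:],c[1:]):
    if s[4]>200 and np.hypot(*(q[::-1]-a))<80: print(s,q,at_z("wrist",q[::-1],.268,k))
im=ctrl.snapshot("top"); cv2.imwrite("pics/top3.png",im[:,:,::-1])
for n,z in (("lamp_knob",.263),("bottle",.06),("reel1_mid",.03)): print(n,[(np.round(d["pixel"]).tolist(),round(d["conf"],2),np.round(at_z("top",d["pixel"],z),3).tolist()) for d in ctrl.spot_in(n,"top")])
E
```

```text
position: [0.6205, 0.1659, 0.3389]
wrist_force: [0.0, 0.6, -0.1]
grip_width: 0.04
grip_force: 0.0
position: [0.5758, 0.0858, 0.3345]
wrist_force: [0.8, 0.3, -0.9]
grip_width: 0.0398
grip_force: 0.0
[103. 312.] 0.78 [0.6166 0.1625 0.263 ]
[ 98.85686224 313.96039978]
[296  90  32  33 792] [311.6969697  106.00252525] [0.61582392 0.16073958 0.268     ]
lamp_knob [([174.0, 215.0], 0.86, [0.623, 0.195, 0.263]), ([223.0, 248.0], 0.44, [0.52, 0.122, 0.263])]
bottle [([282.0, 188.0], 0.67, [0.403, 0.3, 0.06]), ([206.0, 291.0], 0.57, [0.603, 0.047, 0.06])]
reel1_mid [([204.0, 294.0], 0.82, [0.617, 0.043, 0.03])]
```

```bash
python3 -c '
from bench import ctrl
print(ctrl.get_state()["time"], ctrl.hand_in())'
```

```text
the job is handed in; nothing more can be done
53.4167 None
```

The job is handed in at 53.4 s: both reels (only two were present) are clip-locked on the right and middle spindles, the lamp is back within about 2 mm of the middle spindle, and the bottle was not touched; the hand-in returned no verdict.

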